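# Right the toppled oil bottle in the finishing rack and hang its guard rail

## Task

The guard rail is off the finishing rack and a square oil bottle has toppled out onto the bench. Stand the bottle upright on the empty cork pad in the rack without dropping it, then close the rack by hanging the rail with both of its end knuckles fully down over the two pins, and leave the other things where they are.

Things in the scene. Friction and masses are not known exactly. Their poses are not given: they have to be found in the camera images.
- bottle_mid (a point): the toppled bottle, brown glass: square body 52 x 52 mm, then a short shoulder and a round black cap 29 mm across; 140 mm long, 0.17 to 0.34 kg. It lies on a flat side, axis 26 mm above the bench. Point: on the axis half-way along; x points from foot to cap, y and z are square to the flat sides. Foot at x = -70 mm, square body up to +28, shoulder to +46, cap from +46 to +70
- empty_pad (a point): the one empty cork pad in the rack, the bottle's place: round, 80 mm across, 3 mm thick, its top 18 mm above the bench. The point is the centre of its top; z is up. The three pads stand in a row 100 mm apart (middle to middle) along the rack, the other two are occupied
- rack: wooden finishing rack, fixed: board 142 (x) x 360 (y) mm, 15 thick, sides 50 high, a slat along its far edge (x = +66) 78 high; front corner posts 24 x 24, 88 high, each with an upright pin on top; front open between them. Origin: on the bench under its centre; front faces -x, y runs along the row of pads. Pad centres at x = +20, pins at x = -59, y = +168 and -168 mm
- pin_left (a point): foot of the pin on the +y post, on the post's top 88 mm above the bench, where a knuckle must come to rest. Pin: 8 mm thick, straight for 20 mm and then a 5 mm cone to a blunt tip (25 mm in all). Frame as the rack
- pin_right (a point): the same on the -y post; the pins are 336 mm apart
- rail_mid (a point): the guard rail, lying right way up on the bench: wooden batten 20 mm thick (x), 24 high (z), 296 long (y), at each end a steel hinge knuckle (upright tube 21 mm across, 11 bore, 14 high, flush with the batten's underside); 0.16 kg. Point: centre of the batten, 12 mm above its underside. Hangs either way round, its underside then 88 mm above the bench
- knuckle_a (a point): centre of the lower mouth of the knuckle at the rail's +y end, level with the rail's underside, 168 mm from the middle
- knuckle_b (a point): the same at the rail's -y end
- oil_round: round brown bottle 62 mm across, 125 mm high, standing on one of the occupied pads: leave it. Origin: centre of its foot
- wax_tin: round grey metal tin 69 mm across, 68 mm high, standing on the other occupied pad: leave it. Origin: centre of its foot
- mallet: carver's mallet lying on the bench, square head 105 x 75 x 68 mm, 275 mm long along x: leave it. Origin: on the bench under the middle of its length
- gouge: carving gouge lying on the bench, 215 mm long along x, handle 23 mm thick: leave it. Origin: on the bench under its middle
- finial: small turned wooden finial 48 mm across and 94 mm high, standing on the bench: leave it. Origin: centre of its foot
- brush: flat brush 210 mm long along x lying on the bench left of the rack: leave it. Origin: on the bench under its middle
- gouge_wide: a second, wider gouge lying near the rack's left front, 235 mm long along x, handle 25 mm thick: leave it. Origin: on the bench under its middle
Mind the look-alikes: they are no part of the job. What is shaped like the part that bears bottle_mid but blue or green is not meant.

How it is judged:
By the outcome, as a careful person would: the job done as asked, in the order asked, and still so for the second after the job is handed in, with the robot touching nothing.
It also fails if it takes over 61 s, if anything falls off the work surface, if the arm or the gripper's body presses on something with over 40 N, if the wrist force passes 120 N, or if a joint passes its speed limit or range.

## Robot

A 6-joint arm with a two-finger parallel gripper is mounted at the origin on the work surface. World frame = base frame: x ahead of the robot, y to its left, z up, the work surface at z = 0. Lengths are in m, angles in rad, forces in N, time in s.
With the tool pointing down it reaches from about 0.375 to 0.925 m from the base axis. Payload 5.7 kg.
Tool frame: the origin (TCP) lies at the very end of the fingers, on their centre line; the grasp point (between the pads) lies 19 mm behind it; y points along the fingers, z is the direction in which the jaws open and shut, and the axes are right-handed (so a half turn about y gives the same grasp; the last joint's range is limited). The gripper opens to 85 mm and grips with 20 to 120 N. Pads are 22 mm wide; open, the fingers measure 114 mm over their backs; the gripper's body (76 mm by 85 mm) begins 54 mm behind the grasp point. The pads swing forward as they close: fully open they stand 13 mm farther back than shut.
Start: joints at [1.018, 0.359, 1.51, -0, 1.272, -0.115], TCP at [0.254, 0.543, 0.231] pointing down, gripper open.
Joint ranges: [-2.97, 2.97], [-1.01, 2.36], [0.21, 2.38], [-0.96, 4.11], [0.2, 2.71], [-2.98, 2.98]. Speed limits (rad/s): [2.39, 2.39, 3.14, 3.14, 3.14, 3.14].

## Interface

Orientations are given as a rotation vector (axis times angle).
In Python, from station import observe, camera, camera_info, hand_in gives the robot as it stands. The module is installed in compiled form; this text tells all that it offers.
- The arm moves only by the shell command python3 -m jog 'ROWS' [FORCE]. ROWS is a JSON object of lists of equal length, an entry for each row: "xyz": the shift along the tool's x, y, z in cm, a list of three; "twist": the turn, a rotation vector about the tool's x, y, z in rad, a list of three; "gripper": the finger opening in cm, from 0 to 8.54. A call has 1 to 12 rows; each row is the pose to reach, as a shift and turn from the pose commanded when the call began, along the tool's axes at that moment; what a row does not reach only later rows make up. A row lasts 1/10 s, in which the tool goes at most 50 mm and 8.59 degrees, less where a joint would pass 70% of its speed; a pose out of reach is approached as far as the arm can. A call with a gripper value outside its range is refused whole. The fingers move at their own pace and stop on an object; FORCE is the grip in N (left out, the last holds). Time passes only in rows, so rows that repeat a pose let the fingers close. It gives the time, the measured TCP pose, the force and the opening at its end, in the units of the state.
- observe(): the state, without advancing time (a new reading comes with each control period).
- camera(name): name is "side" or "top" or "wrist"; returns (picture, depth): 420x560x3 uint8, red, green, blue; 420x560 float32, m along the optical axis (not along the pixel's ray), 0 where there is no reading.
- camera_info(name): a dict with "K" (3x3 intrinsics, pixels), "k1" (the pictures are not rectified: a ray, as slopes to the right and down, at radius r is drawn at 1 + k1 r^2 times it, then the intrinsics apply), "origin" and "attitude" of the camera in the world. Camera axes: x right, y down, z forward; pixel columns grow to the right and rows downward; lengths in m; the calibration is good to about 2 mm. A picture is of the moment at which its call begins: read the wrist's pose just before it. camera_info takes no time and is no camera call; for the wrist camera it gives the pose at the moment of the call.
- hand_in(): hands the job in, once; it reports no verdict.
The state is a dict: "time": time; "q": joint angles; "joint_vel": joint speeds; "joint_efforts": joint torques, N m; "ee_pos": TCP position; "ee_rot": TCP orientation; "contact_force": force on the tool from outside, world axes, zero at the start; "torque": the same for the moment, N m; "gripper_width": opening from 0.0 (shut) to 1.0 (fully open).
Only numpy, scipy, OpenCV 4.12 (cv2) and the standard library are available. Lean on these libraries where they do the work, as an engineer would, in place of code of your own. Each camera call takes 0.05 s, during which the arm holds its last target.

## Working session

There is one attempt and no reset: what is moved stays moved. The work goes in short steps, Python scripts to look and compute and a shell command to move; the robot and the scene stay as the last step left them, time stands still between calls to the robot, and variables do not carry over. Pictures are saved under pics/ and viewed, and the job is handed in when it is done.

```bash
ls; mkdir -p pics; cat > h.py <<'E'
import numpy as np, cv2, pickle
from station import observe, camera, camera_info
from scipy.spatial.transform import Rotation as R
def snap(n,tag):
    o=observe(); ci=camera_info(n); im,d=camera(n)
    cv2.imwrite(f'pics/{tag}.png',im[:,:,::-1]); pickle.dump((o,ci,im,d),open(f'pics/{tag}.pkl','wb'))
    return o,ci,im,d
def load(tag): return pickle.load(open(f'pics/{tag}.pkl','rb'))
def att(ci):
    a=np.array(ci['attitude'],float)
    return a if a.shape==(3,3) else R.from_rotvec(a).as_matrix()
def ray(ci,u,v):
    K=np.array(ci['K']); x=(u-K[0,2])/K[0,0]; y=(v-K[1,2])/K[1,1]
    rd=np.hypot(x,y); r=rd
    for _ in range(30): r=rd/(1+ci['k1']*r*r)
    s=r/rd if rd>0 else 1
    return np.array(ci['origin']), att(ci)@np.array([x*s,y*s,1.0])
def onz(ci,u,v,z):
    o,d=ray(ci,u,v); return o+d*(z-o[2])/d[2]
def dep(ci,D,u,v):
    o,d=ray(ci,u,v); return o+d*D[int(round(v)),int(round(u))]
def proj(ci,P):
    p=att(ci).T@(np.array(P)-np.array(ci['origin'])); x,y=p[0]/p[2],p[1]/p[2]
    s=1+ci['k1']*(x*x+y*y); K=np.array(ci['K'])
    return K[0,0]*x*s+K[0,2],K[1,1]*y*s+K[1,2]
E
python3 - <<'E'
from h import *
for n in('top','side','wrist'):
    o,ci,im,d=snap(n,n+'0'); print(n,ci)
print(o)
E
```

```text
pics
top {'K': array([[473.3582558 ,   0.        , 283.47380424],
       [  0.        , 473.3582558 , 222.10668616],
       [  0.        ,   0.        ,   1.        ]]), 'k1': -0.09934509233173759, 'origin': array([ 0.37470421, -0.02531494,  1.35885045]), 'attitude': array([-2.15550045,  2.18042727, -0.11478266])}
side {'K': array([[386.42056967,   0.        , 278.29653736],
       [  0.        , 386.42056967, 215.11065828],
       [  0.        ,   0.        ,   1.        ]]), 'k1': 0.001518293456593898, 'origin': array([ 0.23302733, -0.73511091,  0.60184162]), 'attitude': array([-2.1220897 ,  0.38620975, -0.22893062])}
wrist {'K': array([[319.72603288,   0.        , 279.5807227 ],
       [  0.        , 319.72603288, 210.13370202],
       [  0.        ,   0.        ,   1.        ]]), 'k1': 0.02554684533891478, 'origin': array([0.18126321, 0.5767123 , 0.37311231]), 'attitude': array([2.41366664, 1.53558923, 0.24281008])}
{'time': 0.1, 'q': array([ 1.01790229e+00,  3.59467962e-01,  1.51132621e+00, -3.25258410e-05,
        1.27250026e+00, -1.15085545e-01]), 'joint_vel': array([ 0.00064516, -0.00056218, -0.00168301, -0.00073709, -0.00014701,
       -0.00011889]), 'joint_efforts': array([ 1.95694888e-04, -5.28652310e+01, -2.79349530e+01, -1.49943230e-04,
        4.87776517e-03, -4.47339983e-05]), 'ee_pos': array([0.25405802, 0.54287852, 0.23051605]), 'ee_rot': array([-1.54501287,  0.34384323, -0.34300742]), 'contact_force': array([-0.11738975, -0.49895416,  0.56655171]), 'torque': array([-0.00165424, -0.02118956,  0.05457484]), 'gripper_width': 1.0026495224234282}
```

View pics/top0.png

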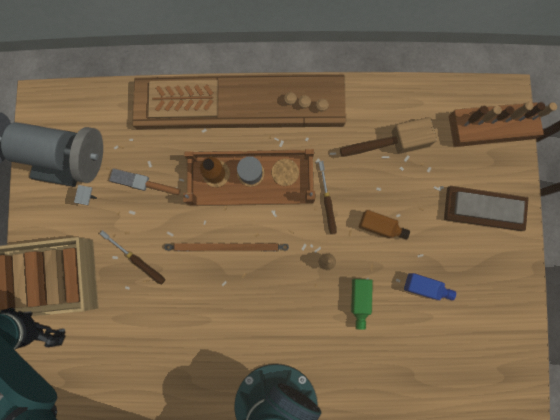

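View pics/side0.png

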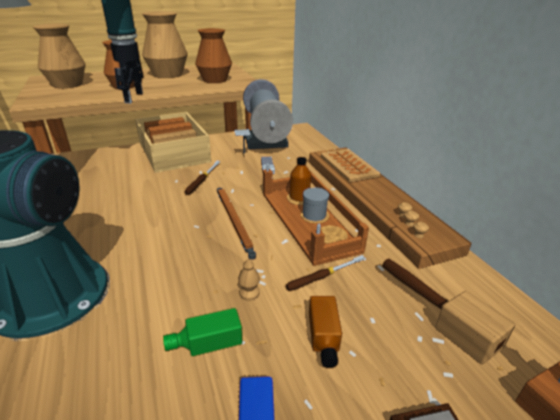

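View pics/wrist0.png

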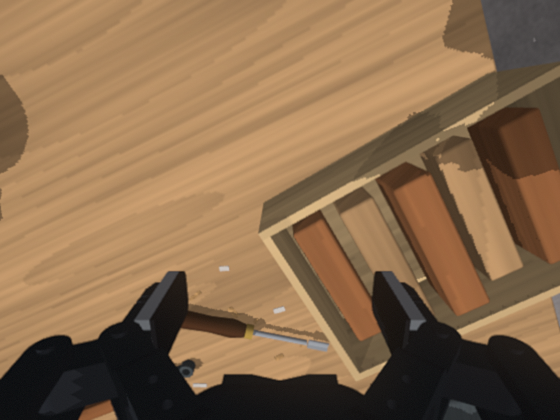

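Top view: candidates for the bottle are brown with a black cap (381,225), green (362,300), blue (430,287), and the round brown bottle in the rack (212,171). The target is the brown one lying at (381,225). The empty pad is at (286,171), the round pads at (212,171) and (249,170) being occupied. The rail runs from (168,247) to (284,247).

```bash
python3 - <<'E'
from h import *
o,ci,im,d=load('top0')
a=cv2.resize(im[190:260,340:430],None,fx=6,fy=6,interpolation=cv2.INTER_CUBIC)
b=cv2.resize(im[140:265,155:330],None,fx=4.4,fy=4.4,interpolation=cv2.INTER_CUBIC)
cv2.imwrite('pics/cA.png',a[:,:,::-1]); cv2.imwrite('pics/cB.png',b[:,:,::-1])
E
```

```text
(no output)
```

View pics/cA.png

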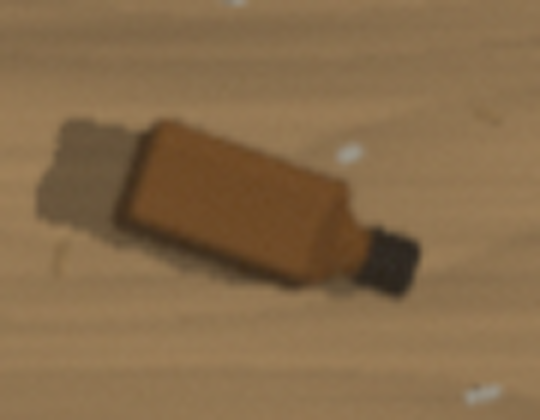

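View pics/cB.png

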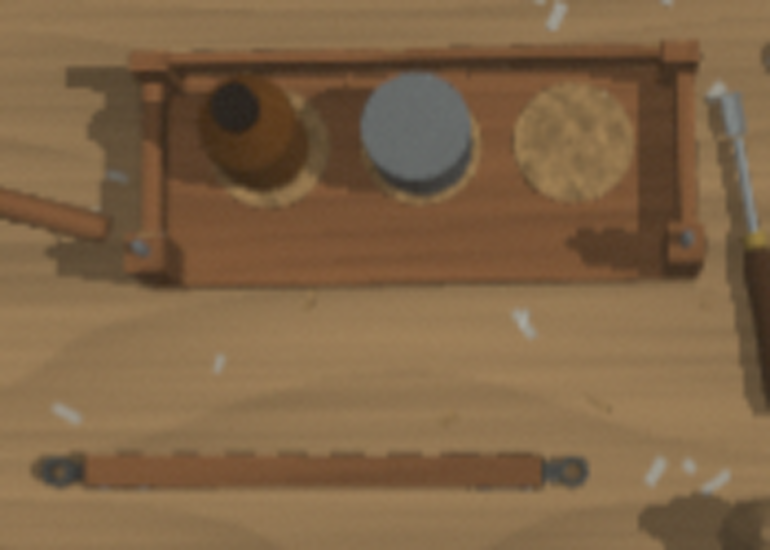

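```bash
python3 - <<'E'
from h import *
o,ci,im,d=load('top0')
np.set_printoptions(precision=4,suppress=True)
A=lambda u,v:(340+u/6-.4,190+v/6-.4)
B=lambda u,v:(155+u/4.4-.4,140+v/4.4-.4)
c=[onz(ci,*A(*p),.052) for p in [(165,122),(135,212),(305,283),(345,183)]]
print('body corners',*c, 'edges',[np.linalg.norm(c[i]-c[(i+1)%4]) for i in range(4)])
print('cap end', onz(ci,*A(412,268),.030), 'cap near',onz(ci,*A(365,260),.035))
f=(c[0]+c[1])/2; m=(c[2]+c[3])/2; ax=(m-f)/np.linalg.norm(m-f); print('axis',ax,np.degrees(np.arctan2(ax[1],ax[0])),'mid',f+ax*.07)
p=onz(ci,*B(575,141),.018); print('pad',p)
# pad by mask extremes
print('pad ext',*[onz(ci,*B(*q),.018) for q in[(514,141),(634,141),(575,82),(575,203)]])
pl=onz(ci,*B(140,247),.113);pr=onz(ci,*B(686,238),.113);print('pins',pl,pr,np.linalg.norm(pl-pr))
ka=onz(ci,*B(62,470),.014);kb=onz(ci,*B(570,471),.014);print('knuck',ka,kb,np.linalg.norm(ka-kb))
print('depth pins',dep(ci,d,*B(140,247)),dep(ci,d,*B(686,238)))
y=(pl-pr)/np.linalg.norm(pl-pr); x=np.array([y[1],-y[0],0]); c0=(pl+pr)/2+.059*x
print('rack pad pred',[c0+.02*x+s*.1*y for s in(-1,0,1)], 'yaw',np.degrees(np.arctan2(x[1],x[0])))
E
```

```text
body corners [ 0.5437 -0.2613  0.052 ] [ 0.5018 -0.246   0.052 ] [ 0.4678 -0.3244  0.052 ] [ 0.5142 -0.3448  0.052 ] edges [np.float64(0.04461549975178536), np.float64(0.08545251661253854), np.float64(0.050713425120200425), np.float64(0.08862097193284761)]
cap end [ 0.4758 -0.3808  0.03  ] cap near [ 0.4795 -0.3572  0.035 ]
axis [-0.3651 -0.931   0.    ] -111.41101932762368 mid [ 0.4972 -0.3188  0.052 ]
pad [ 0.662  -0.0343  0.018 ]
pad ext [0.6625 0.0057 0.018 ] [ 0.6616 -0.073   0.018 ] [ 0.7016 -0.0348  0.018 ] [ 0.6208 -0.0338  0.018 ]
pins [0.5797 0.2314 0.113 ] [ 0.5811 -0.1002  0.113 ] 0.3316270656526765
knuck [0.4501 0.3015 0.014 ] [ 0.4461 -0.0285  0.014 ] 0.33004296296456104
depth pins [0.5798 0.2316 0.1122] [ 0.5813 -0.1003  0.1116]
rack pad pred [array([ 0.6598, -0.034 ,  0.113 ]), array([0.6594, 0.066 , 0.113 ]), array([0.6589, 0.166 , 0.113 ])] yaw 0.24877729271752083
```

```bash
cat >> h.py <<'E'
np.set_printoptions(precision=4,suppress=True)
def pose(o=None):
    o=o or observe(); return np.array(o['ee_pos']),R.from_rotvec(o['ee_rot']).as_matrix()
def RY(y,z):
    "rotation with tool y along y, jaws z along z"
    y=np.array(y,float);y/=np.linalg.norm(y); z=np.array(z,float); z-=y*(z@y); z/=np.linalg.norm(z)
    return np.stack([np.cross(y,z),y,z],1)
def goal(p,Rt,o=None):
    P,Rc=pose(o)
    s=Rc.T@(np.array(p)-P)*100; t=R.from_matrix(Rc.T@Rt).as_rotvec()
    print('xyz cm',np.round(s,2),'len',round(np.linalg.norm(s),1),'twist',np.round(t,3),'deg',round(np.degrees(np.linalg.norm(t)),1)); return s,t
def log():
    import json
    o=observe(); open('log.jsonl','a').write(json.dumps({k:np.array(v).tolist() for k,v in o.items()})+'\n')
    print('t',round(o['time'],2),'q',o['q'],'p',o['ee_pos'],'F',o['contact_force'],'w',round(o['gripper_width'],3)); return o
E
python3 - <<'E'
from h import *
o=log(); P,Rc=pose(); print(Rc)
q=o['q']
B=R.from_euler('z',q[0])*R.from_euler('y',q[1]+q[2])*R.from_euler('x',q[3])*R.from_euler('y',q[4])*R.from_euler('z',q[5])
print(B.as_matrix().T@Rc)
goal([.5,.15,.36],RY([0,0,-1],[0,1,0])); goal([.5,.15,.36],RY([0,0,-1],[0,-1,0]))
E
```

```text
t 0.15 q [ 1.0179  0.3594  1.5112  0.      1.2726 -0.1151] p [0.2541 0.543  0.2306] F [-0.4224  0.7851 -0.7122] w 1.006
[[ 0.9057 -0.0008  0.4239]
 [-0.4239 -0.0012  0.9057]
 [-0.0002 -1.     -0.0015]]
[[-0. -0. -1.]
 [-1.  0.  0.]
 [ 0.  1. -0.]]
xyz cm [ 38.93 -12.91 -25.19] len 48.1 twist [ 0.001 -0.438 -0.001] deg 25.1
xyz cm [ 38.93 -12.91 -25.19] len 48.1 twist [0.001 2.704 0.002] deg 154.9
```

```bash
python3 -m jog '{"xyz":[[5,-3,-3],[10,-6,-6],[14,-9,-9],[18,-12,-12],[22,-13,-14],[26,-13,-16],[30,-13,-19],[34,-13,-22],[39,-13,-25],[39,-13,-25],[39,-13,-25],[39,-13,-25]],"twist":[[0,-0.05,0],[0,-0.1,0],[0,-0.15,0],[0,-0.2,0],[0,-0.25,0],[0,-0.3,0],[0,-0.36,0],[0,-0.4,0],[0,-0.44,0],[0,-0.44,0],[0,-0.44,0],[0,-0.44,0]],"gripper":[8.5,8.5,8.5,8.5,8.5,8.5,8.5,8.5,8.5,8.5,8.5,8.5]}'; python3 - <<'E'
from h import *
log()
snap('wrist','w1')
E
```

```text
time: 1.35
ee_pos: [0.5017, 0.1509, 0.3608]
ee_rot: [-1.571, 0.001, 0.001]
contact_force: [-0.5, 0.2, 0.1]
gripper_width: 0.994
t 1.35 q [ 0.1599  0.1532  1.475   0.0004  1.5146 -1.4105] p [0.5017 0.1509 0.3608] F [-0.4773  0.1603  0.1089] w 0.994
```

View pics/w1.png

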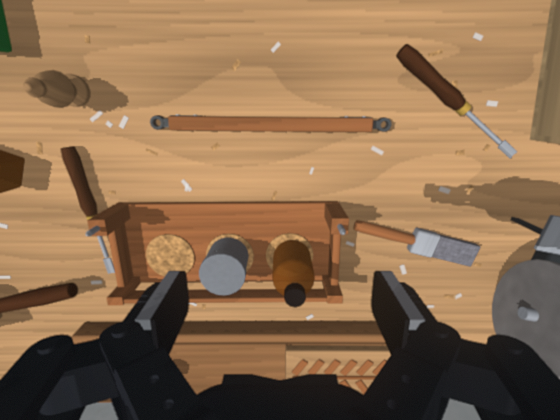

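```bash
python3 - <<'E'
from h import *
o,ci,im,d=load('w1')
a=[im[200:260,80:170],im[200:260,310:400],im[95:155,120:210],im[95:155,340:430]]
a=[cv2.resize(x,None,fx=4.4,fy=4.4,interpolation=cv2.INTER_CUBIC) for x in a]
cv2.imwrite('pics/w1c.png',np.vstack([np.hstack(a[:2]),np.hstack(a[2:])])[:,:,::-1])
print(ci['origin'])
E
```

```text
[0.4214 0.1505 0.5035]
```

View pics/w1c.png

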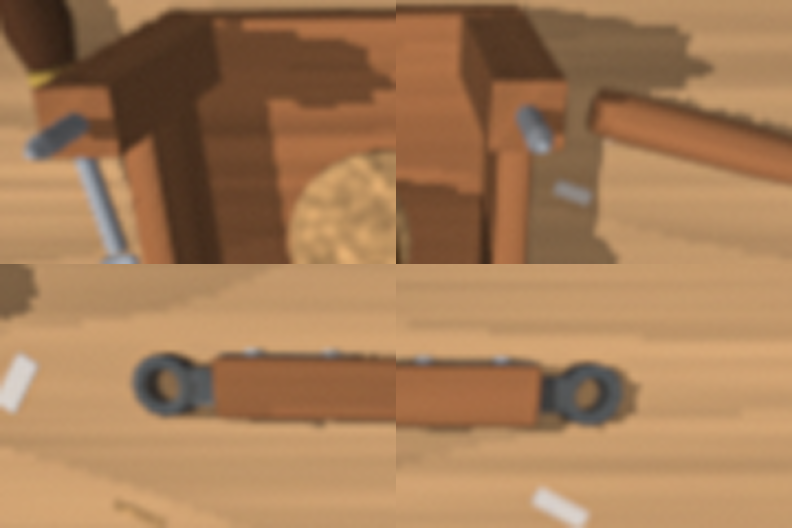

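```bash
python3 - <<'E'
from h import *
o,ci,im,d=load('w1')
C=lambda x0,y0,u,v:(x0+u/4.4-.4,y0+v/4.4-.4)
print('pinR foot',onz(ci,*C(80,200,80,124),.09),'tip',onz(ci,*C(80,200,36,150),.112))
print('pinL foot',onz(ci,*C(310,200,130,113),.09),'tip',onz(ci,*C(310,200,144,144),.112))
print('knR',onz(ci,*C(120,95,167,119),.014),'knL',onz(ci,*C(340,95,193,128),.014))
for uv in [(169,256)]: print('pad',onz(ci,*uv,.018),dep(ci,d,*uv))
E
```

```text
pinR foot [ 0.5826 -0.1006  0.09  ] tip [ 0.5823 -0.1016  0.112 ]
pinL foot [0.5791 0.2319 0.09  ] tip [0.5806 0.2323 0.112 ]
knR [ 0.445  -0.0299  0.014 ] knL [0.448  0.3026 0.014 ]
pad [ 0.6613 -0.0354  0.018 ] [ 0.6608 -0.035   0.0192]
```

```bash
python3 -m jog '{"xyz":[[0,0,-4],[0,0,-8],[0,0,-12],[0,1,-16],[0,2,-20],[0,3,-24],[0,4,-28],[0,5,-32],[0,6,-36],[0,7,-40],[0,8,-44],[-1,9,-48]],"twist":[[0,0.13,0],[0,0.26,0],[0,0.4,0],[0,0.54,0],[0,0.68,0],[0,0.82,0],[0,0.96,0],[0,1.1,0],[0,1.24,0],[0,1.38,0],[0,1.52,0],[0,1.66,0]],"gripper":[8.5,8.5,8.5,8.5,8.5,8.5,8.5,8.5,8.5,8.5,8.5,8.5]}'; python3 - <<'E'
from h import *
log()
snap('wrist','w2')
E
```

```text
time: 2.6
ee_pos: [0.494, -0.3281, 0.2709]
ee_rot: [-1.164, 1.275, -1.275]
contact_force: [1.3, -0.0, 0.8]
gripper_width: 0.994
t 2.6 q [-0.7032  0.316   1.4738  0.0008  1.3513 -0.6135] p [ 0.494  -0.3281  0.2709] F [ 1.2974 -0.0239  0.7652] w 0.994
```

View pics/w2.png

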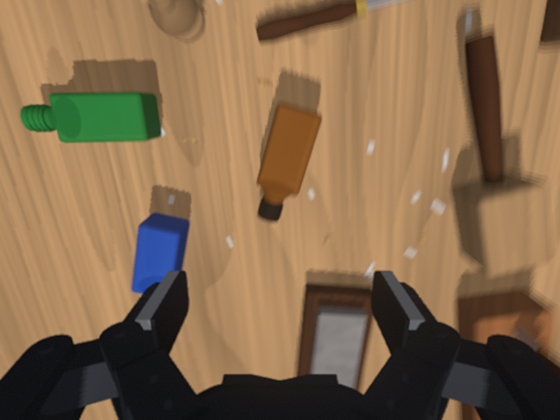

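```bash
python3 - <<'E'
from h import *
log()
o,ci,im,d=snap('wrist','w3')
P,Rc=pose(o);print(Rc, P)
hsv=cv2.cvtColor(im,cv2.COLOR_RGB2HSV)
a=cv2.resize(im[60:240,220:360],None,fx=3.3,fy=3.3,interpolation=cv2.INTER_CUBIC)
cv2.imwrite('pics/w3c.png',a[:,:,::-1])
E
```

```text
t 2.65 q [-0.7104  0.3196  1.4731 -0.0043  1.3486 -0.6098] p [ 0.4915 -0.334   0.2691] F [ 0.4307 -5.2147  0.1457] w 0.991
[[-0.0995 -0.0026  0.995 ]
 [-0.995  -0.0033 -0.0995]
 [ 0.0036 -1.     -0.0022]] [ 0.4915 -0.334   0.2691]
```

View pics/w3c.png

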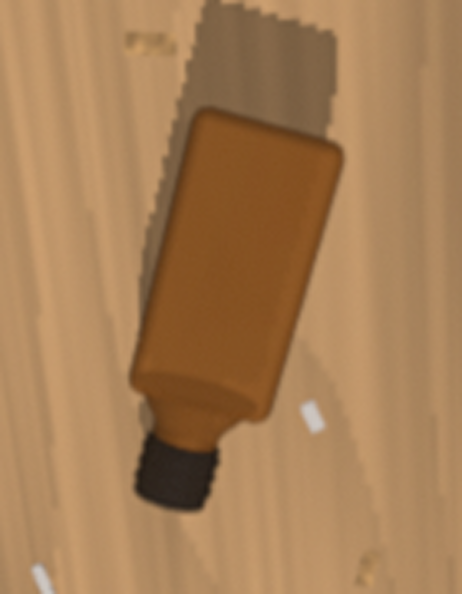

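```bash
cat > fk.py <<'E'
from h import *
from scipy.optimize import least_squares
import json
M=np.array([[0,0,-1],[-1,0,0],[0,1,0.]])
def fk(q,g,s4=1):
    h,r0,L1,L2,T,lat,e=g
    Rz=lambda a:R.from_euler('z',a); Ry=lambda a:R.from_euler('y',a)
    A=Rz(q[0]); U=A*Ry(q[1]); F=U*Ry(q[2]); W=F*Rz(s4*q[3])*Ry(q[4])
    p=np.array([0,0,h])+A.apply([r0,lat,0])+U.apply([0,0,L1])+F.apply([e,0,L2])+W.apply([0,0,T])
    return p,(W*Rz(q[5])).as_matrix()@M
def data(): return [json.loads(l) for l in open('log.jsonl')]
E
python3 - <<'E'
from fk import *
o,ci,im,d=load('w3')
C=lambda u,v:(220+u/3.3-.4,60+v/3.3-.4)
c=[onz(ci,*C(*p),.052) for p in [(197,105),(345,150),(268,420),(130,385)]]
print(*c,[np.linalg.norm(c[i]-c[(i+1)%4]) for i in range(4)])
f=(c[0]+c[1])/2; m=(c[2]+c[3])/2; ax=(m-f)/np.linalg.norm(m-f); print('axis',ax,np.degrees(np.arctan2(ax[1],ax[0])),'mid from foot',f+ax*.07,'from shoulder',m-ax*.028)
print('cap end',onz(ci,*C(170,508),.03),'pred',f+.14*ax)
D=data()
def res(g):
    return np.concatenate([ (fk(x['q'],g)[0]-x['ee_pos']) for x in D]+[0.01*(g-g0)])
g0=np.array([.35,0,.45,.45,.3,.069,0.])
s=least_squares(res,g0);print(s.x,[np.round(fk(x['q'],s.x)[0]-x['ee_pos'],4) for x in D])
E
```

```text
[ 0.4998 -0.2428  0.052 ] [ 0.546  -0.2611  0.052 ] [ 0.5143 -0.348   0.052 ] [ 0.4676 -0.3308  0.052 ] [np.float64(0.04962828335068291), np.float64(0.09246835098780726), np.float64(0.04970738172122496), np.float64(0.0936478933585114)]
axis [-0.3433 -0.9392  0.    ] -110.07763910027329 mid from foot [ 0.4989 -0.3177  0.052 ] from shoulder [ 0.5006 -0.3131  0.052 ]
cap end [ 0.4751 -0.3846  0.03  ] pred [ 0.4748 -0.3835  0.052 ]
[0.2796 0.001  0.5775 0.4363 0.3821 0.0689 0.0825] [array([ 0.0003,  0.0004, -0.0002]), array([ 0.0002,  0.0001, -0.0001]), array([-0.0003,  0.0002,  0.0001]), array([-0.0003,  0.0002,  0.0001])]
```

```bash
cat > plan.py <<'E'
from fk import *
az=np.radians(-110.2); a=np.array([np.cos(az),np.sin(az),0]); n=np.array([-a[1],a[0],0]) # az -20.2
mid=np.array([.499,-.316,.026])
th=np.radians(25)
d=-np.array([0,0,1])*np.cos(th)-a*np.sin(th)
Rg=RY(d,n)
tg=mid+a*.006+np.array([0,0,.003])+.019*d   # TCP at grasp
E
python3 - <<'E'
from plan import *
print(tg,d,n)
goal(tg-.10*d,Rg); goal(tg,Rg)
E
```

```text
[ 0.4997 -0.3141  0.0118] [ 0.1459  0.3966 -0.9063] [ 0.9385 -0.3453  0.    ]
xyz cm [ 2.35 16.72 -0.42] len 16.9 twist [0.059 0.256 0.435] deg 29.1
xyz cm [-1.74 25.78  0.69] len 25.8 twist [0.059 0.256 0.435] deg 29.1
```

```bash
python3 -m jog '{"xyz":[[0.5,3.5,0],[1,7,-0.1],[1.5,11,-0.2],[2.35,16.7,-0.42],[2.35,16.7,-0.42],[2.35,16.7,-0.42]],"twist":[[0.015,0.06,0.11],[0.03,0.13,0.22],[0.045,0.19,0.33],[0.059,0.256,0.435],[0.059,0.256,0.435],[0.059,0.256,0.435]],"gripper":[8.5,8.5,8.5,8.5,8.5,8.5]}'; python3 - <<'E'
from plan import *
log()
goal(tg,Rg)
D=data()
for s4 in (1,-1):
  def res(g):
    return np.concatenate([ (fk(x['q'],g,s4)[0]-x['ee_pos']) for x in D]+[0.003*(g-g0)])
  g0=np.array([.35,0,.45,.45,.3,.069,0.])
  s=least_squares(res,g0);print(s4,s.x,s.cost)
  x=D[-1];print(fk(x['q'],s.x,s4)[1].T@R.from_rotvec(x['ee_rot']).as_matrix())
E
```

```text
time: 3.3
ee_pos: [0.4859, -0.3492, 0.1025]
ee_rot: [-0.648, 1.567, -1.138]
contact_force: [-0.2, -0.0, 0.2]
gripper_width: 0.997
t 3.3 q [-0.9607  0.6117  1.5247  0.3693  1.2914 -0.7688] p [ 0.4859 -0.3492  0.1025] F [-0.2079 -0.0106  0.2099] w 0.997
xyz cm [0.46 9.82 0.13] len 9.8 twist [ 0.005  0.005 -0.004] deg 0.5
1 [0.2669 0.0002 0.6074 0.4338 0.3727 0.0689 0.1089] 2.2530458747824793e-07
[[ 1. -0. -0.]
 [ 0.  1.  0.]
 [ 0. -0.  1.]]
-1 [-0.0231  0.0656  0.5785  0.4371 -0.2855  0.0749  0.4541] 0.003142174464851613
[[ 0.8558 -0.4171  0.3059]
 [ 0.5131  0.7593 -0.4003]
 [-0.0653  0.4995  0.8638]]
```

```bash
python3 -m jog '{"xyz":[[0.2,4,0.1],[0.4,7,0.1],[0.46,9,0.13],[0.46,9.8,0.13],[0.46,9.8,0.13],[0.46,9.8,0.13],[0.46,9.8,0.13],[0.46,9.8,0.13],[0.46,9.8,0.13],[0.46,9.8,0.13]],"twist":[[0,0,0],[0,0,0],[0,0,0],[0,0,0],[0,0,0],[0,0,0],[0,0,0],[0,0,0],[0,0,0],[0,0,0]],"gripper":[8.5,8.5,8.5,8.5,8.5,4.0,4.0,4.0,4.0,4.0]}' 60; python3 - <<'E'
from plan import *
log()
snap('wrist','w4');snap('side','s4')
E
```

```text
time: 4.3
ee_pos: [0.5012, -0.3181, 0.0155]
ee_rot: [-0.647, 1.561, -1.146]
contact_force: [-0.3, -0.1, 8.2]
gripper_width: 0.605
t 4.3 q [-0.9142  0.7107  1.6054  0.4142  1.1039 -0.8074] p [ 0.5012 -0.3181  0.0155] F [-0.2789 -0.1488  8.189 ] w 0.605
```

View pics/w4.png

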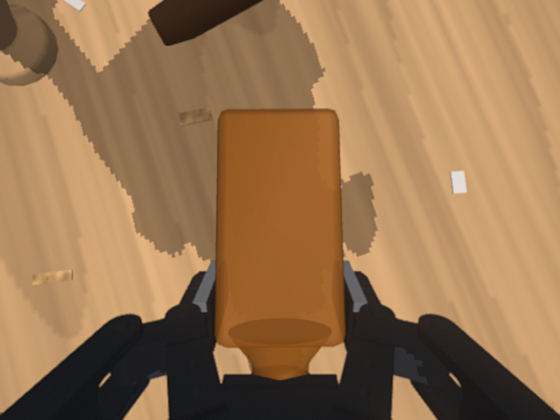

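View pics/s4.png

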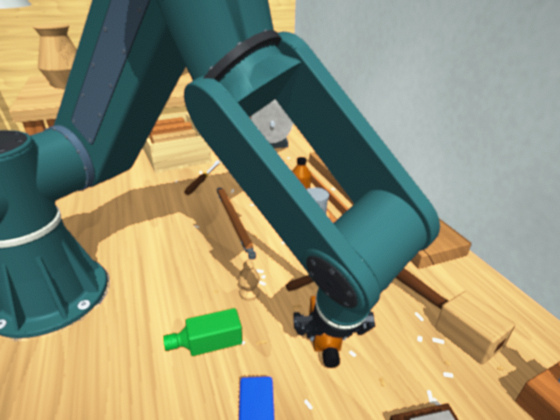

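```bash
cat >> plan.py <<'E'
D=data(); g0=np.array([.35,0,.45,.45,.3,.069,0.])
G=least_squares(lambda g:np.concatenate([(fk(x['q'],g)[0]-x['ee_pos']) for x in D]+[0.0005*(g-g0)]),g0).x
lo=np.array([-2.97,-1.01,.21,-.96,.2,-2.98]);hi=np.array([2.97,2.36,2.38,4.11,2.71,2.98])
def ik(p,Rt,q0):
    f=lambda q:np.concatenate([(fk(q,G)[0]-p)*5,R.from_matrix(fk(q,G)[1].T@Rt).as_rotvec()])
    s=least_squares(f,np.clip(q0,lo+1e-3,hi-1e-3),bounds=(lo,hi)); return s.x,np.abs(s.fun).max()
o4=load('w4')[0]
Pg,Rgr=pose(o4)
zj=Rgr[:,2]; ah=np.cross(zj,[0,0,1.]); ah/=np.linalg.norm(ah); ah*=np.sign(ah@a)
mid_t=Rgr.T@(mid-Pg); a_t=Rgr.T@ah
def final(psi,th,gap=.0,pad=np.array([.6607,-.0345,.018])):
    f=np.array([np.cos(psi),np.sin(psi),0]); 
    y=f*np.cos(th)-np.array([0,0,np.sin(th)]); Rf=RY(y,np.cross([0,0,1],f))
    # correct so that bottle axis is up
    u=Rf@a_t; ax=np.cross(u,[0,0,1]); Rf=R.from_rotvec(ax).as_matrix()@Rf
    return pad+[0,0,.07+gap]-Rf@mid_t,Rf,Rf@a_t
E
python3 - <<'E'
from plan import *
print('G',G,'mid_t',mid_t,'a_t',a_t, 'tilt',np.degrees(np.arccos(-Rgr[2,1])))
q0=o4['q']
for psi in (-40,-25,-10,0,15):
    p,Rf,u=final(np.radians(psi),np.radians(25),.01)
    for seed in ([.1,.3,1.8,3.1,.5,1.5],[.1,.6,1.6,1.5,.6,0]):
        q,e=ik(p,Rf,np.array(seed)); print(psi,p,q,round(e,4))
E
```

```text
G [0.2665 0.     0.6111 0.4336 0.3727 0.0689 0.1122] mid_t [-0.0055 -0.009  -0.0027] a_t [ 0.906  -0.4232 -0.    ] tilt 25.040919336348022
-40 [ 0.6705 -0.0392  0.0992] [0.2234 0.7821 2.1214 4.11   0.9989 1.3794] 0.0516
-40 [ 0.6705 -0.0392  0.0992] [ 0.1302  0.5324  1.7909 -0.96    0.6751  0.0516] 0.4879
-25 [ 0.6714 -0.0365  0.0992] [0.1009 0.7789 2.2328 3.7156 1.0233 1.4931] 0.0
-25 [ 0.6714 -0.0365  0.0992] [-0.0707  0.442   1.9626 -0.96    0.2    -0.3384] 0.4956
-10 [ 0.6716 -0.0336  0.0992] [-0.1305  0.8001  2.3262  3.186   1.1185  1.57  ] 0.0
-10 [ 0.6716 -0.0336  0.0992] [-0.0545  0.4393  1.9617 -0.96    0.2    -0.4991] 0.4949
0 [ 0.6712 -0.0318  0.0992] [-0.302   0.8039  2.3375  2.8395  1.1336  1.5709] 0.0
0 [ 0.6712 -0.0318  0.0992] [-0.2526  0.4321  2.0057  1.2519  0.2    -2.98  ] 0.4712
15 [ 0.6702 -0.0291  0.0992] [-0.5174  0.786   2.2724  2.3324  1.0754  1.6373] 0.0
15 [ 0.6702 -0.0291  0.0992] [-0.5174  0.786   2.2724  2.3324  1.0754  1.6373] 0.0
```

```bash
cat > path.py <<'E'
from plan import *
from scipy.spatial.transform import Slerp
o=observe(); P0,R0=pose(o)
E
python3 - <<'E'
from path import *
psi=np.radians(-20); th=np.radians(25)
A=P0+[0,0,.15]
qA,e=ik(A,R0,np.array(o['q'])); print('lift',qA,e)
for gap in(.005,.1,.16):
    pf,Rf,u=final(psi,th,gap); qf,e=ik(pf,Rf,np.array([.1,.3,1.8,3.3,.8,1.5])); print(gap,pf,qf,round(e,4))
rv=R.from_matrix(R0.T@Rf).as_rotvec();print('rot deg',np.degrees(np.linalg.norm(rv)))
def low(p,Rr):
    m=p+Rr@mid_t; ax=Rr@a_t; return m[2]-abs(ax[2])*.07-.037*np.sqrt(1-ax[2]**2), m, ax
sl=Slerp([0,1],R.from_matrix([R0,Rf])); q=qA
for s in np.linspace(0,1,13):
    m0=A+R0@mid_t; mf=pf+Rf@mid_t; Rr=sl(s).as_matrix(); m=m0+(mf-m0)*s; p=m-Rr@mid_t
    q,e=ik(p,Rr,q); l,_,ax=low(p,Rr); print('slerp',round(s,2),q,round(e,3),'low',round(l,3),'ax',ax)
for s in np.linspace(0,1,13):
    q=qA+(qf-qA)*s; p,Rr=fk(q,G); l,m,ax=low(p,Rr); print('joint',round(s,2),'low',round(l,3),m,ax)
E
```

```text
lift [-0.9142  0.5193  1.5141  0.3759  1.3652 -0.6925] 1.6653345369377348e-15
0.005 [ 0.6715 -0.0355  0.0942] [0.0311 0.7999 2.2721 3.5351 1.0694 1.5414] 0.0
0.1 [ 0.6715 -0.0355  0.1892] [0.0311 0.5341 2.2526 3.6242 0.8104 1.3919] 0.0
0.16 [ 0.6715 -0.0355  0.2492] [0.0311 0.3761 2.2129 3.7392 0.6404 1.2387] 0.0
rot deg 119.83327849499923
slerp 0.0 [-0.9142  0.5193  1.5141  0.3759  1.3652 -0.6925] 0.0 low 0.139 ax [-0.3413 -0.94   -0.0001]
slerp 0.08 [-0.8435  0.4495  1.5846  0.3463  1.2394 -0.7534] 0.0 low 0.138 ax [-0.2486 -0.9628  0.1054]
slerp 0.17 [-0.7679  0.3849  1.6547  0.3134  1.1072 -0.8042] 0.0 low 0.137 ax [-0.1614 -0.9626  0.2178]
slerp 0.25 [-0.6873  0.3273  1.7238  0.2735  0.9689 -0.8429] 0.0 low 0.136 ax [-0.0822 -0.9391  0.3336]
slerp 0.33 [-0.6016  0.2786  1.7913  0.221   0.8245 -0.8652] 0.0 low 0.135 ax [-0.0135 -0.8932  0.4494]
slerp 0.42 [-0.5117  0.2407  1.8568  0.1459  0.675  -0.8627] 0.0 low 0.136 ax [ 0.0427 -0.8263  0.5616]
slerp 0.5 [-0.419   0.2158  1.9196  0.0276  0.5228 -0.8164] 0.0 low 0.138 ax [ 0.0846 -0.7403  0.6669]
slerp 0.58 [-0.3258  0.2052  1.9
[... 816 characters left out ...]
0.231 [ 0.7296 -0.0895  0.3011] [-0.7511 -0.3474 -0.5614]
joint 0.33 low 0.279 [ 0.7754 -0.0481  0.3515] [-0.7923 -0.0237 -0.6097]
joint 0.42 low 0.324 [ 0.807  -0.0247  0.3933] [-0.7861  0.3016 -0.5395]
joint 0.5 low 0.361 [ 0.8252 -0.0167  0.4208] [-0.7347  0.5784 -0.3545]
joint 0.58 low 0.388 [ 0.8305 -0.0195  0.4304] [-0.6417  0.7626 -0.0816]
joint 0.67 low 0.369 [ 0.8228 -0.028   0.421 ] [-0.5142  0.825   0.2345]
joint 0.75 low 0.325 [ 0.802  -0.0372  0.3941] [-0.3649  0.7574  0.5415]
joint 0.83 low 0.275 [ 0.7678 -0.043   0.353 ] [-0.213   0.5737  0.7909]
joint 0.92 low 0.224 [ 0.7203 -0.0426  0.3025] [-0.0829  0.3065  0.9483]
joint 1.0 low 0.178 [ 0.6607 -0.0345  0.248 ] [-0.  0.  1.]
```

```bash
python3 - <<'E'
from path import *
goal(P0+[0,0,.15],R0)
E
```

```text
xyz cm [ -6.35 -13.59   0.06] len 15.0 twist [0. 0. 0.] deg 0.0
```

```bash
python3 -m jog '{"xyz":[[-0.8,-1.8,0],[-2.4,-5,0],[-4.3,-9.2,0],[-6.3,-13.6,0],[-6.3,-13.6,0]],"twist":[[0,0,0],[0,0,0],[0,0,0],[0,0,0],[0,0,0]],"gripper":[4,4,4,4,4]}' 70; python3 - <<'E'
from path import *
log(); 
cat=1
snap('wrist','w5')
psi=np.radians(-20); th=np.radians(25)
pf,Rf,u=final(psi,th,.13); qf,e=ik(pf,Rf,np.array([.1,.3,1.8,3.3,.8,1.5])); print(qf,e)
qs=np.array(o['q'])
# arclength param
S=np.linspace(0,1,401); X=[fk(qs+(qf-qs)*s,G) for s in S]
c=[0]
for i in range(400):
    dt=max(np.linalg.norm(X[i+1][0]-X[i][0])/.040, np.linalg.norm(R.from_matrix(X[i][1].T@X[i+1][1]).as_rotvec())/.125, np.abs(qf-qs).max()/400/.15)
    c.append(c[-1]+dt)
print('rows',c[-1])
np.savez('p.npz',qs=qs,qf=qf,c=c,S=S)
E
cat > seg.py <<'E'
import sys
from plan import *
z=np.load('p.npz'); k0=float(sys.argv[1]); n=int(sys.argv[2])
P,Rc=pose()
for k in range(1,n+1):
    s=np.interp(k0+k,z['c'],z['S']); p,Rr=fk(z['qs']+(z['qf']-z['qs'])*s,G)
    print(np.round(Rc.T@(p-P)*100,1).tolist(),np.round(R.from_matrix(Rc.T@Rr).as_rotvec(),2).tolist())
E
python3 seg.py 0 12
```

```text
time: 4.9
ee_pos: [0.5028, -0.321, 0.1703]
ee_rot: [-0.648, 1.552, -1.153]
contact_force: [0.5, -1.3, -2.5]
gripper_width: 0.602
t 4.9 q [-0.915   0.5128  1.5096  0.3757  1.3661 -0.6928] p [ 0.5028 -0.321   0.1703] F [ 0.5118 -1.2824 -2.4604] w 0.602
[0.0311 0.4532 2.2352 3.6737 0.7245 1.3231] 2.409900024297301e-11
rows 35.775412385207005
[-3.6, 0.7, 1.8] [0.04, 0.05, 0.06]
[-7.1, 1.6, 3.4] [0.08, 0.11, 0.12]
[-10.8, 2.3, 4.9] [0.11, 0.17, 0.19]
[-14.4, 2.8, 6.4] [0.13, 0.23, 0.26]
[-18.2, 3.1, 7.9] [0.16, 0.31, 0.34]
[-21.9, 3.2, 9.3] [0.18, 0.39, 0.42]
[-25.6, 3.1, 10.7] [0.19, 0.47, 0.51]
[-29.1, 2.9, 11.9] [0.19, 0.56, 0.59]
[-32.3, 2.4, 13.1] [0.19, 0.66, 0.68]
[-35.2, 1.9, 14.2] [0.19, 0.75, 0.76]
[-37.7, 1.3, 15.1] [0.17, 0.85, 0.84]
[-40.0, 0.6, 16.0] [0.16, 0.94, 0.92]
```

View pics/w5.png

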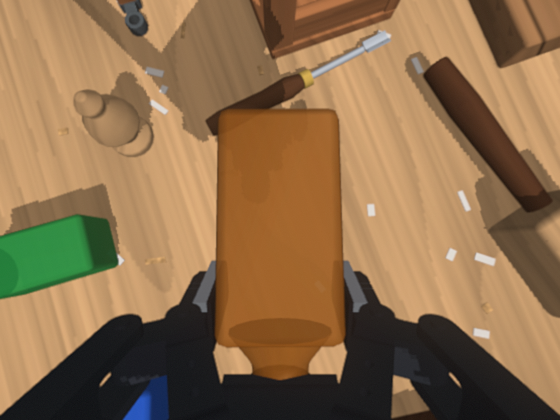

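```bash
python3 -m jog '{"xyz":[[-3.6,0.7,1.8],[-7.1,1.6,3.4],[-10.8,2.3,4.9],[-14.4,2.8,6.4],[-18.2,3.1,7.9],[-21.9,3.2,9.3],[-25.6,3.1,10.7],[-29.1,2.9,11.9],[-32.3,2.4,13.1],[-35.2,1.9,14.2],[-37.7,1.3,15.1],[-40,0.6,16]],"twist":[[0.04,0.05,0.06],[0.08,0.11,0.12],[0.11,0.17,0.19],[0.13,0.23,0.26],[0.16,0.31,0.34],[0.18,0.39,0.42],[0.19,0.47,0.51],[0.19,0.56,0.59],[0.19,0.66,0.68],[0.19,0.75,0.76],[0.17,0.85,0.84],[0.16,0.94,0.92]],"gripper":[4,4,4,4,4,4,4,4,4,4,4,4]}'; python3 - <<'E'
from plan import *
o=log(); z=np.load('p.npz'); s=np.interp(12,z['c'],z['S']); print('plan q',z['qs']+(z['qf']-z['qs'])*s)
E
python3 seg.py 12 12
```

```text
time: 6.15
ee_pos: [0.7743, -0.0283, 0.3256]
ee_rot: [0.815, 2.136, -0.828]
contact_force: [-0.1, 0.5, -2.8]
gripper_width: 0.597
t 6.15 q [-0.5908  0.4983  1.7647  1.5076  1.146  -0.0093] p [ 0.7743 -0.0283  0.3256] F [-0.0989  0.5219 -2.7713] w 0.597
plan q [-0.5928  0.4925  1.7567  1.4989  1.1476 -0.0063]
[-1.9, 0.9, -1.2] [-0.0, 0.1, 0.06]
[-3.3, 1.9, -2.2] [-0.01, 0.2, 0.12]
[-4.5, 2.6, -3.0] [-0.02, 0.32, 0.18]
[-5.5, 3.2, -3.6] [-0.03, 0.43, 0.23]
[-6.4, 3.7, -4.0] [-0.03, 0.54, 0.29]
[-7.1, 4.0, -4.3] [-0.04, 0.65, 0.34]
[-7.6, 4.2, -4.4] [-0.05, 0.77, 0.39]
[-7.9, 4.2, -4.4] [-0.06, 0.88, 0.44]
[-8.0, 4.2, -4.3] [-0.07, 1.0, 0.49]
[-7.9, 4.1, -4.0] [-0.09, 1.11, 0.53]
[-7.6, 3.9, -3.6] [-0.1, 1.23, 0.58]
[-7.0, 3.7, -3.2] [-0.11, 1.34, 0.63]
```

Tracks the plan. Continue.

```bash
python3 -m jog '{"xyz":[[-1.9,0.9,-1.2],[-3.3,1.9,-2.2],[-4.5,2.6,-3],[-5.5,3.2,-3.6],[-6.4,3.7,-4],[-7.1,4,-4.3],[-7.6,4.2,-4.4],[-7.9,4.2,-4.4],[-8,4.2,-4.3],[-7.9,4.1,-4],[-7.6,3.9,-3.6],[-7,3.7,-3.2]],"twist":[[0,0.1,0.06],[-0.01,0.2,0.12],[-0.02,0.32,0.18],[-0.03,0.43,0.23],[-0.03,0.54,0.29],[-0.04,0.65,0.34],[-0.05,0.77,0.39],[-0.06,0.88,0.44],[-0.07,1,0.49],[-0.09,1.11,0.53],[-0.1,1.23,0.58],[-0.11,1.34,0.63]],"gripper":[4,4,4,4,4,4,4,4,4,4,4,4]}'; python3 - <<'E'
from plan import *
o=log(); z=np.load('p.npz'); s=np.interp(24,z['c'],z['S']); print('plan q',z['qs']+(z['qf']-z['qs'])*s)
E
python3 seg.py 24 12
```

```text
time: 7.35
ee_pos: [0.828, -0.0036, 0.3847]
ee_rot: [-1.864, -2.152, -0.28]
contact_force: [-0.2, -0.6, -2.6]
gripper_width: 0.598
t 7.35 q [-0.277   0.4771  2.0033  2.6055  0.9431  0.6592] p [ 0.828  -0.0036  0.3847] F [-0.2317 -0.6322 -2.6019] w 0.598
plan q [-0.2767  0.4726  1.9991  2.6007  0.9332  0.6672]
[-0.5, -0.4, 0.4] [-0.0, 0.12, 0.05]
[-1.1, -1.0, 1.2] [-0.01, 0.23, 0.1]
[-1.7, -1.8, 2.2] [-0.02, 0.34, 0.15]
[-2.3, -2.8, 3.3] [-0.03, 0.46, 0.2]
[-3.0, -3.8, 4.5] [-0.04, 0.57, 0.25]
[-3.6, -5.1, 5.9] [-0.05, 0.68, 0.31]
[-4.2, -6.5, 7.4] [-0.07, 0.79, 0.36]
[-4.8, -8.0, 9.0] [-0.09, 0.9, 0.42]
[-5.3, -9.8, 10.8] [-0.11, 1.01, 0.48]
[-5.8, -11.6, 12.5] [-0.13, 1.12, 0.54]
[-6.2, -13.7, 14.4] [-0.16, 1.22, 0.6]
[-6.5, -15.3, 15.9] [-0.19, 1.31, 0.65]
```

```bash
python3 -m jog '{"xyz":[[-0.5,-0.4,0.4],[-1.1,-1,1.2],[-1.7,-1.8,2.2],[-2.3,-2.8,3.3],[-3,-3.8,4.5],[-3.6,-5.1,5.9],[-4.2,-6.5,7.4],[-4.8,-8,9],[-5.3,-9.8,10.8],[-5.8,-11.6,12.5],[-6.2,-13.7,14.4],[-6.5,-15.3,15.9]],"twist":[[0,0.12,0.05],[-0.01,0.23,0.1],[-0.02,0.34,0.15],[-0.03,0.46,0.2],[-0.04,0.57,0.25],[-0.05,0.68,0.31],[-0.07,0.79,0.36],[-0.09,0.9,0.42],[-0.11,1.01,0.48],[-0.13,1.12,0.54],[-0.16,1.22,0.6],[-0.19,1.31,0.65]],"gripper":[4,4,4,4,4,4,4,4,4,4,4,4]}'; python3 - <<'E'
from plan import *
o=log(); snap('wrist','w6'); snap('side','s6'); snap('top','t6')
pf,Rf,u=final(np.radians(-20),np.radians(25),.13); goal(pf,Rf)
P,Rc=pose(); print('axis now',Rc@a_t,'mid',P+Rc@mid_t)
E
```

```text
time: 8.55
ee_pos: [0.6708, -0.0361, 0.2175]
ee_rot: [-1.564, -0.643, -1.149]
contact_force: [0.5, 0.2, -2.8]
gripper_width: 0.598
t 8.55 q [0.0324 0.4575 2.2368 3.6762 0.7304 1.3292] p [ 0.6708 -0.0361  0.2175] F [ 0.5053  0.2269 -2.8298] w 0.598
xyz cm [-0.05 -0.08 -0.04] len 0.1 twist [0.    0.001 0.005] deg 0.3
axis now [-0.004   0.0023  1.    ] mid [ 0.6617 -0.0345  0.2181]
```

View pics/w6.png

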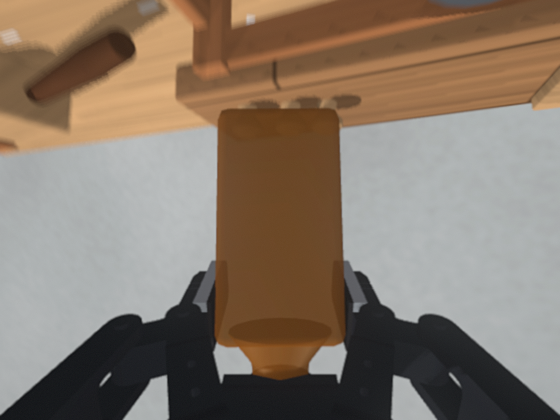

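View pics/s6.png

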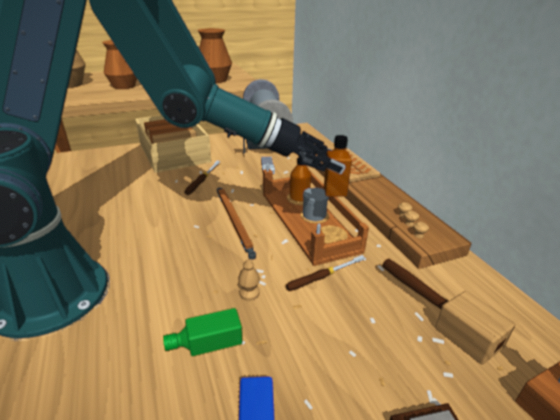

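View pics/t6.png

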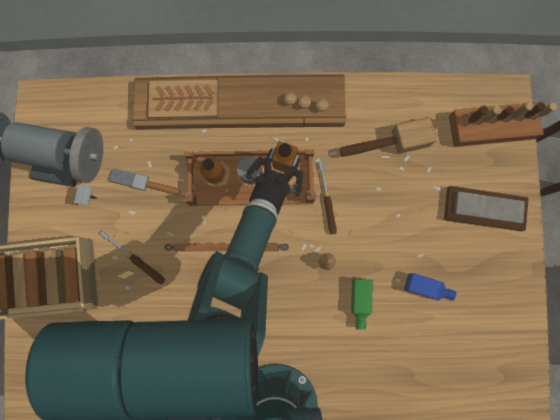

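```bash
python3 - <<'E'
from plan import *
for t,b in (('t6',(265,130,310,205)),('s6',(315,125,365,205))):
    o,ci,im,d=load(t); x0,y0,x1,y1=b
    c=cv2.resize(im[y0:y1,x0:x1],None,fx=7,fy=7,interpolation=cv2.INTER_CUBIC); cv2.imwrite(f'pics/{t}c.png',c[:,:,::-1])
    P,Rc=pose(o); m=P+Rc@mid_t; ax=Rc@a_t
    for s in(-.07,.07): u,v=proj(ci,m+s*ax); print(t,s,u,v,'crop',(u-x0+.4)*7,(v-y0+.4)*7)
pf,Rf,u=final(np.radians(-20),np.radians(25),.006); goal(pf,Rf)
pf,Rf,u=final(np.radians(-20),np.radians(25),.0); goal(pf,Rf)
E
```

```text
t6 -0.07 285.47871267024897 162.23348174010036 crop 146.15098869174275 228.4343721807025
t6 0.07 285.8138450998755 148.36533717843912 crop 148.49691569912844 131.35736024907382
s6 -0.07 335.5485086445295 192.09903003296364 crop 146.63956051170632 472.4932102307455
s6 0.07 342.0342171149413 136.89580319068529 crop 192.03951980458928 86.070622334797
xyz cm [-11.31   5.12  -0.03] len 12.4 twist [0.    0.001 0.005] deg 0.3
xyz cm [-11.86   5.37  -0.03] len 13.0 twist [0.    0.001 0.005] deg 0.3
```

View pics/t6c.png

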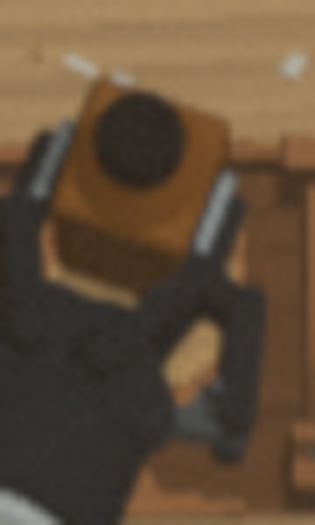

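View pics/s6c.png

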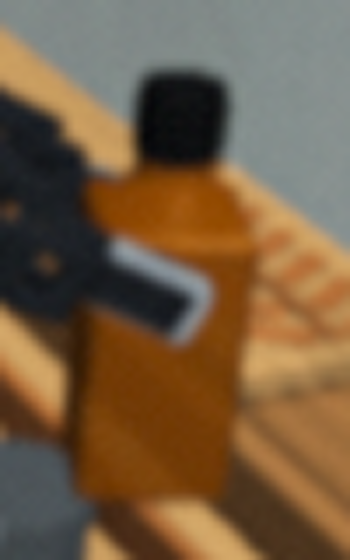

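```bash
python3 - <<'E'
from plan import *
for g in (.012,.002,-.001):
  pf,Rf,u=final(np.radians(-20),np.radians(25),g); goal(pf+[.0015,-.0025,0],Rf)
E
```

```text
xyz cm [-10.67   5.07  -0.21] len 11.8 twist [0.    0.001 0.005] deg 0.3
xyz cm [-11.58   5.49  -0.21] len 12.8 twist [0.    0.001 0.005] deg 0.3
xyz cm [-11.85   5.62  -0.21] len 13.1 twist [0.    0.001 0.005] deg 0.3
```

```bash
python3 -m jog '{"xyz":[[-1.5,0.7,-0.1],[-4,1.9,-0.2],[-6.5,3.1,-0.2],[-9,4.3,-0.2],[-10.3,4.9,-0.2],[-10.9,5.2,-0.2],[-11.2,5.3,-0.2],[-11.4,5.4,-0.2],[-11.4,5.4,-0.2]],"twist":[[0,0,0.005],[0,0,0.005],[0,0,0.005],[0,0,0.005],[0,0,0.005],[0,0,0.005],[0,0,0.005],[0,0,0.005],[0,0,0.005]],"gripper":[4,4,4,4,4,4,4,4,4]}'; python3 - <<'E'
from plan import *
log(); snap('side','s7')
P,Rc=pose(); print('axis now',Rc@a_t,'mid',P+Rc@mid_t, 'down in tool', Rc.T@[0,0,-1])
E
```

```text
time: 9.6
ee_pos: [0.6756, -0.0383, 0.0963]
ee_rot: [-1.563, -0.651, -1.15]
contact_force: [0.3, 0.4, -2.3]
gripper_width: 0.597
t 9.6 q [0.0242 0.7978 2.266  3.5299 1.067  1.5409] p [ 0.6756 -0.0383  0.0963] F [ 0.3204  0.3875 -2.3321] w 0.597
axis now [-0.0061 -0.0003  1.    ] mid [ 0.6647 -0.0372  0.0953] down in tool [-0.9084  0.4182 -0.0024]
```

View pics/s7.png

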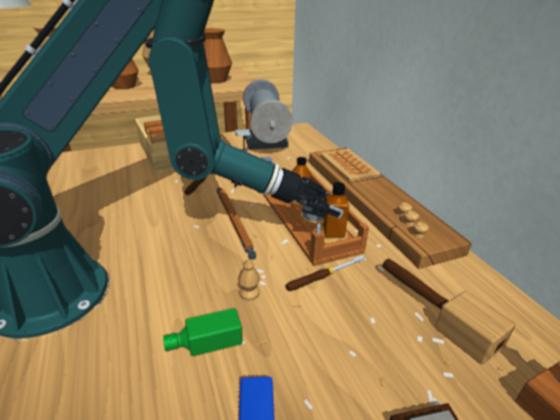

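```bash
python3 -m jog '{"xyz":[[-0.3,0.1,0],[-0.5,0.1,0],[-0.55,0.15,0],[-0.6,0.15,0]],"twist":[[0,0,0.003],[0,0,0.005],[0,0,0.005],[0,0,0.005]],"gripper":[4,4,4,4]}'; python3 - <<'E'
from plan import *
log(); snap('side','s7')
P,Rc=pose(); print('axis now',Rc@a_t,'mid',P+Rc@mid_t)
E
```

```text
time: 10.05
ee_pos: [0.6742, -0.0379, 0.0904]
ee_rot: [-1.564, -0.647, -1.147]
contact_force: [-2.9, 1.4, 3.9]
gripper_width: 0.598
t 10.05 q [0.025  0.8104 2.2669 3.5283 1.0752 1.5467] p [ 0.6742 -0.0379  0.0904] F [-2.8624  1.3725  3.9338] w 0.598
axis now [-0.0018 -0.0018  1.    ] mid [ 0.6633 -0.0368  0.0891]
```

```bash
python3 -m jog '{"xyz":[[0,0,0],[0,0,0],[0,0,0],[0,0,0]],"twist":[[0,0,0],[0,0,0],[0,0,0],[0,0,0]],"gripper":[5.3,5.6,6.2,6.6]}'; python3 - <<'E'
from plan import *
log(); snap('side','s8'); snap('wrist','w8')
print(pose()[1])
E
```

```text
time: 10.5
ee_pos: [0.6742, -0.0379, 0.0895]
ee_rot: [-1.564, -0.645, -1.146]
contact_force: [0.2, 0.1, 0.4]
gripper_width: 0.775
t 10.5 q [0.0248 0.8111 2.2664 3.5282 1.0737 1.5466] p [ 0.6742 -0.0379  0.0895] F [0.1849 0.1061 0.3909] w 0.775
[[ 0.3973  0.8509  0.3437]
 [-0.1476 -0.3105  0.9391]
 [ 0.9058 -0.4238  0.0022]]
```

View pics/w8.png

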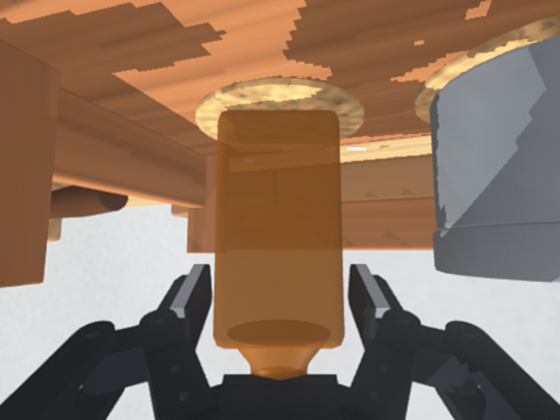

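View pics/s8.png

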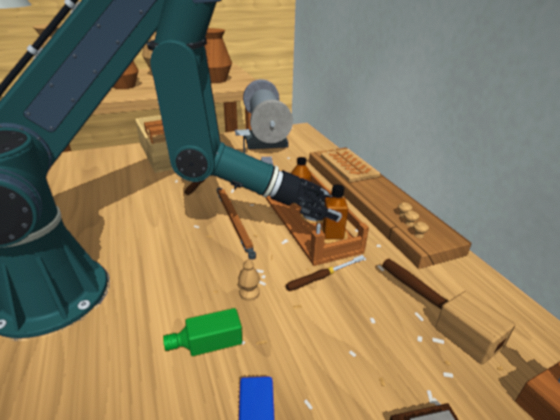

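```bash
python3 - <<'E'
from plan import *
o=observe();P,Rc=pose();q=np.array(o['q'])
for s in(.03,.06,.09,.12,.15):
    q,e=ik(P-Rc[:,1]*s,Rc,q); print(s,P-Rc[:,1]*s,q,round(e,4))
E
```

```text
0.03 [ 0.6486 -0.0286  0.1022] [0.0545 0.7885 2.3198 3.5524 1.1025 1.5586] 0.0
0.06 [ 0.6231 -0.0193  0.115 ] [0.0888 0.7658 2.3713 3.5811 1.1291 1.5711] 0.0
0.09 [ 0.5976 -0.01    0.1277] [0.1649 0.7049 2.38   3.7105 1.0654 1.5226] 0.0345
0.12 [ 0.572  -0.0007  0.1404] [0.247  0.6384 2.38   3.8641 0.9989 1.4464] 0.0709
0.15 [0.5465 0.0086 0.1531] [0.3274 0.5747 2.38   4.02   0.9513 1.3586] 0.1011
```

```bash
python3 - <<'E'
from plan import *
o=observe();P,Rc=pose();q=np.array(o['q'])
B=P-Rc[:,1]*.057; qb,e=ik(B,Rc,q); print(B,qb,e)
Lf=B+[0,0,.16]; ql,e=ik(Lf,Rc,qb); print('lift',Lf,ql,round(e,4))
goal(B,Rc);goal(Lf,Rc)
mid_r=np.array([.4465,.1365,.012])
Rr=RY([0,0,-1],[1,-.01,0]); pr=mid_r+[0,0,.15]
qr,e=ik(pr,Rr,np.array([.15,.5,1.5,0,1.2,.15])); print('rail hover',qr,e)
for s in np.linspace(0,1,13):
    qq=ql+(qr-ql)*s; p,r=fk(qq,G); print(round(s,2),p,'tool dir',r[:,1])
E
```

```text
[ 0.6257 -0.0202  0.1137] [0.0851 0.7681 2.3662 3.578  1.1265 1.5698] 7.31620721955779e-14
lift [ 0.6257 -0.0202  0.2737] [0.0851 0.2773 2.2737 3.8491 0.6276 1.1622] 0.0
xyz cm [ 0.  -5.7  0. ] len 5.7 twist [0. 0. 0.] deg 0.0
xyz cm [ 14.49 -12.48   0.04] len 19.1 twist [0. 0. 0.] deg 0.0
rail hover [ 0.1486  0.2517  1.8735 -0.      1.0164  0.1586] 1.2488639094411854e-14
0.0 [ 0.6257 -0.0202  0.2737] tool dir [ 0.8509 -0.3105 -0.4238]
0.08 [0.672  0.0435 0.3229] tool dir [ 0.9402 -0.147  -0.3074]
0.17 [0.6979 0.1204 0.3634] tool dir [ 0.9751  0.0513 -0.216 ]
0.25 [0.7014 0.2029 0.3904] tool dir [ 0.9507  0.2643 -0.1621]
0.33 [0.6835 0.2823 0.4005] tool dir [ 0.8696  0.4687 -0.1549]
0.42 [0.6478 0.3499 0.3923] tool dir [ 0.7414  0.6411 -0.1984]
0.5 [0.6    0.3977 0.3666] tool dir [ 0.5815  0.7601 -0.2899]
0.58 [0.5473 0.4196 0.3269] tool dir [ 0.4096  0.8097 -0.4203]
0.67 [0.4976 0.4125 0.2789] tool dir [ 0.2465  0.7809 -0.574 ]
0.75 [0.4582 0.376  0.2302] tool dir [ 0.1117  0.6731 -0.7311]
0.83 [0.4346 0.3133 0.1891] tool dir [ 0.0207  0.4949 -0.8687]
0.92 [0.4305 0.2306 0.1641] tool dir [-0.0172  0.2628 -0.9647]
1.0 [0.4465 0.1365 0.162 ] tool dir [-0. -0. -1.]
```

```bash
python3 -m jog '{"xyz":[[0,-1,0],[0,-3,0],[0,-5,0],[0,-5.7,0],[3,-7.1,0],[7,-9,0],[11,-10.8,0],[14.5,-12.5,0],[14.5,-12.5,0]],"twist":[[0,0,0],[0,0,0],[0,0,0],[0,0,0],[0,0,0],[0,0,0],[0,0,0],[0,0,0],[0,0,0]],"gripper":[6.6,6.6,6.6,6.6,6.6,6.6,6.6,6.6,6.6]}'; python3 - <<'E'
from plan import *
o=log(); snap('wrist','w9'); snap('top','t9')
mid_r=np.array([.4465,.1365,.012])
Rr=RY([0,0,-1],[1,-.01,0]); pr=mid_r+[0,0,.15]
qf,e=ik(pr,Rr,np.array([.15,.5,1.5,0,1.2,.15])); 
qs=np.array(o['q'])
S=np.linspace(0,1,401); X=[fk(qs+(qf-qs)*s,G) for s in S]
c=[0]
for i in range(400):
    dt=max(np.linalg.norm(X[i+1][0]-X[i][0])/.045, np.linalg.norm(R.from_matrix(X[i][1].T@X[i+1][1]).as_rotvec())/.14, np.abs(qf-qs).max()/400/.19)
    c.append(c[-1]+dt)
print('rows',c[-1])
np.savez('p.npz',qs=qs,qf=qf,c=c,S=S)
E
python3 seg.py 0 12
```

```text
time: 11.5
ee_pos: [0.6272, -0.0203, 0.2823]
ee_rot: [-1.558, -0.654, -1.157]
contact_force: [0.6, -0.5, -0.2]
gripper_width: 0.773
t 11.5 q [0.0847 0.2649 2.2703 3.8509 0.6258 1.1589] p [ 0.6272 -0.0203  0.2823] F [ 0.6384 -0.4808 -0.1539] w 0.773
rows 33.59547782071996
[2.7, 0.0, 2.6] [0.06, -0.11, -0.06]
[4.6, -0.0, 5.3] [0.12, -0.23, -0.11]
[6.2, -0.3, 8.1] [0.17, -0.35, -0.17]
[7.6, -0.9, 10.9] [0.23, -0.46, -0.22]
[8.8, -1.6, 13.8] [0.28, -0.58, -0.28]
[9.7, -2.5, 16.6] [0.33, -0.69, -0.34]
[10.4, -3.6, 19.4] [0.38, -0.81, -0.41]
[10.7, -4.9, 22.2] [0.43, -0.92, -0.47]
[10.8, -6.2, 24.8] [0.48, -1.03, -0.54]
[10.5, -7.8, 27.3] [0.52, -1.15, -0.61]
[10.0, -9.3, 29.6] [0.57, -1.26, -0.68]
[9.2, -11.0, 31.8] [0.61, -1.37, -0.76]
```

View pics/w9.png

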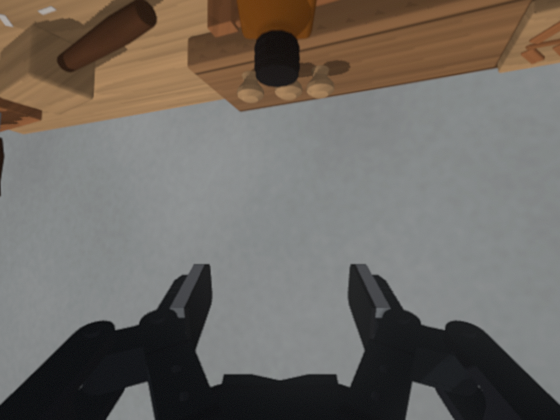

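View pics/t9.png

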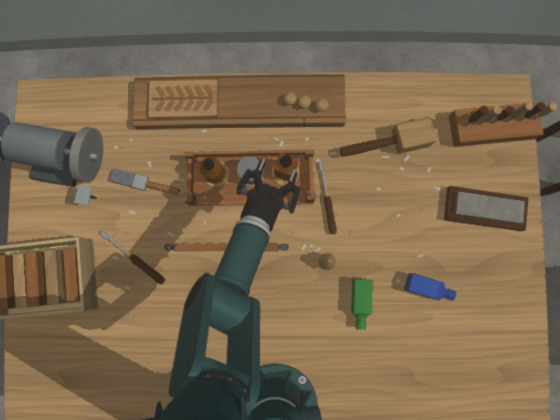

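```bash
python3 -m jog '{"xyz":[[2.7,0,2.6],[4.6,0,5.3],[6.2,-0.3,8.1],[7.6,-0.9,10.9],[8.8,-1.6,13.8],[9.7,-2.5,16.6],[10.4,-3.6,19.4],[10.7,-4.9,22.2],[10.8,-6.2,24.8],[10.5,-7.8,27.3],[10,-9.3,29.6],[9.2,-11,31.8]],"twist":[[0.06,-0.11,-0.06],[0.12,-0.23,-0.11],[0.17,-0.35,-0.17],[0.23,-0.46,-0.22],[0.28,-0.58,-0.28],[0.33,-0.69,-0.34],[0.38,-0.81,-0.41],[0.43,-0.92,-0.47],[0.48,-1.03,-0.54],[0.52,-1.15,-0.61],[0.57,-1.26,-0.68],[0.61,-1.37,-0.76]],"gripper":[6.6,6.6,6.6,6.6,6.6,6.6,6.6,6.6,6.6,6.6,6.6,6.6]}'; python3 - <<'E'
from plan import *
o=log(); z=np.load('p.npz'); s=np.interp(12,z['c'],z['S']); print('plan q',z['qs']+(z['qf']-z['qs'])*s)
E
python3 seg.py 12 12
```

```text
time: 12.8
ee_pos: [0.677, 0.3, 0.4006]
ee_rot: [-1.376, -2.365, -0.063]
contact_force: [0.4, -0.6, 0.4]
gripper_width: 0.772
t 12.8 q [0.1077 0.2686 2.1313 2.49   0.7651 0.8038] p [0.677  0.3    0.4006] F [ 0.4317 -0.55    0.385 ] w 0.772
plan q [0.1072 0.2602 2.1306 2.4952 0.7633 0.8067]
[2.5, 0.1, 0.6] [0.03, -0.11, -0.07]
[4.8, 0.2, 2.0] [0.07, -0.23, -0.13]
[6.9, 0.0, 3.6] [0.1, -0.35, -0.2]
[8.7, -0.4, 5.4] [0.14, -0.46, -0.27]
[10.2, -1.0, 7.4] [0.17, -0.58, -0.34]
[11.5, -1.7, 9.4] [0.21, -0.69, -0.41]
[12.4, -2.7, 11.5] [0.24, -0.81, -0.49]
[13.0, -3.8, 13.7] [0.27, -0.92, -0.56]
[13.2, -5.0, 15.8] [0.31, -1.04, -0.64]
[13.0, -6.4, 17.9] [0.34, -1.15, -0.71]
[12.5, -7.9, 20.0] [0.38, -1.26, -0.79]
[11.6, -9.5, 21.8] [0.41, -1.37, -0.87]
```

```bash
python3 -m jog '{"xyz":[[2.5,0.1,0.6],[4.8,0.2,2],[6.9,0,3.6],[8.7,-0.4,5.4],[10.2,-1,7.4],[11.5,-1.7,9.4],[12.4,-2.7,11.5],[13,-3.8,13.7],[13.2,-5,15.8],[13,-6.4,17.9],[12.5,-7.9,20],[11.6,-9.5,21.8]],"twist":[[0.03,-0.11,-0.07],[0.07,-0.23,-0.13],[0.1,-0.35,-0.2],[0.14,-0.46,-0.27],[0.17,-0.58,-0.34],[0.21,-0.69,-0.41],[0.24,-0.81,-0.49],[0.27,-0.92,-0.56],[0.31,-1.04,-0.64],[0.34,-1.15,-0.71],[0.38,-1.26,-0.79],[0.41,-1.37,-0.87]],"gripper":[6.6,6.6,6.6,6.6,6.6,6.6,6.6,6.6,6.6,6.6,6.6,6.6]}'; python3 - <<'E'
from plan import *
o=log(); z=np.load('p.npz'); s=np.interp(24,z['c'],z['S']); print('plan q',z['qs']+(z['qf']-z['qs'])*s)
snap('top','t10')
E
python3 seg.py 24 11
```

```text
time: 14.0
ee_pos: [0.4763, 0.3979, 0.2569]
ee_rot: [-0.055, 2.347, -0.96]
contact_force: [-0.7, -0.4, 0.4]
gripper_width: 0.774
t 14.0 q [0.1293 0.2545 1.9918 1.1272 0.9029 0.4496] p [0.4763 0.3979 0.2569] F [-0.7137 -0.4337  0.4084] w 0.774
plan q [0.1299 0.2556 1.9896 1.1271 0.9021 0.4513]
[2.1, -0.1, 1.2] [0.03, -0.11, -0.07]
[4.4, -0.6, 2.6] [0.06, -0.21, -0.16]
[6.5, -1.3, 4.4] [0.09, -0.32, -0.24]
[8.4, -2.4, 6.3] [0.11, -0.43, -0.33]
[10.1, -3.7, 8.5] [0.14, -0.53, -0.41]
[11.6, -5.4, 10.8] [0.17, -0.64, -0.51]
[12.7, -7.3, 13.3] [0.2, -0.74, -0.6]
[13.4, -9.5, 15.9] [0.22, -0.84, -0.7]
[13.8, -12.0, 18.4] [0.25, -0.93, -0.8]
[13.8, -13.6, 20.0] [0.27, -0.99, -0.86]
[13.8, -13.6, 20.0] [0.27, -0.99, -0.86]
```

View pics/t10.png

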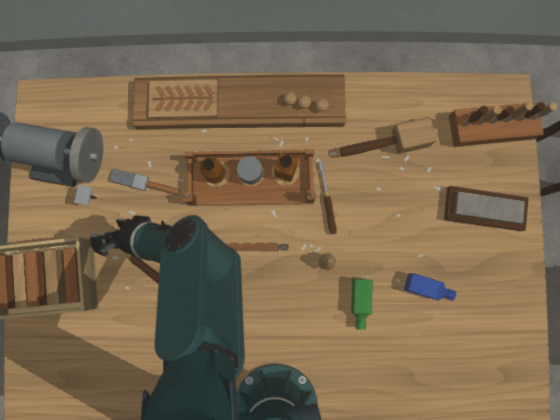

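```bash
python3 -m jog '{"xyz":[[2.1,-0.1,1.2],[4.4,-0.6,2.6],[6.5,-1.3,4.4],[8.4,-2.4,6.3],[10.1,-3.7,8.5],[11.6,-5.4,10.8],[12.7,-7.3,13.3],[13.4,-9.5,15.9],[13.8,-12,18.4],[13.8,-13.6,20],[13.8,-13.6,20],[13.8,-13.6,20]],"twist":[[0.03,-0.11,-0.07],[0.06,-0.21,-0.16],[0.09,-0.32,-0.24],[0.11,-0.43,-0.33],[0.14,-0.53,-0.41],[0.17,-0.64,-0.51],[0.2,-0.74,-0.6],[0.22,-0.84,-0.7],[0.25,-0.93,-0.8],[0.27,-0.99,-0.86],[0.27,-0.99,-0.86],[0.27,-0.99,-0.86]],"gripper":[6.6,6.6,6.6,6.6,6.6,6.6,6.6,6.6,6.6,6.6,6.6,6.6]}'; python3 - <<'E'
from plan import *
o=log(); 
snap('wrist','w11')
E
```

```text
time: 15.25
ee_pos: [0.4472, 0.1396, 0.1636]
ee_rot: [-1.192, 1.225, -1.22]
contact_force: [0.2, -0.6, -0.4]
gripper_width: 0.771
t 15.25 q [0.1496 0.249  1.8725 0.0079 1.0156 0.1654] p [0.4472 0.1396 0.1636] F [ 0.1866 -0.6007 -0.3967] w 0.771
```

View pics/w11.png

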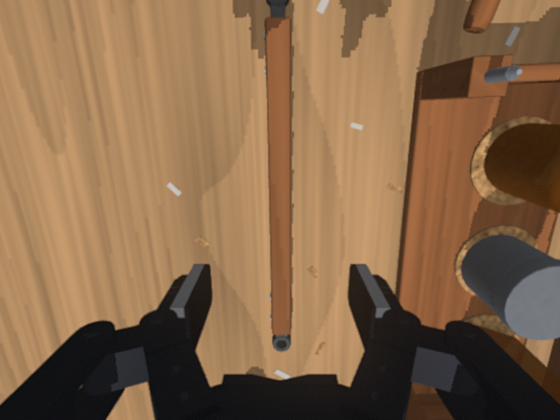

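```bash
python3 - <<'E'
from plan import *
o,ci,im,d=load('w11')
hsv=cv2.cvtColor(im,cv2.COLOR_RGB2HSV)
for v in (40,100,160,220,280,320):
    row=im[v,230:330].astype(int); # batten redness
    sat=hsv[v,230:330]; m=np.where((row[:,0]-row[:,2]>55)&(row[:,0]<185)&(row[:,1]<105))[0]
    if len(m): 
        a1,b1=230+m.min(),230+m.max(); print(v,a1,b1,onz(ci,a1,v,.024),onz(ci,b1+1,v,.024))
print('ends',onz(ci,278,19,.024),onz(ci,282,335,.024))
c=cv2.resize(im[0:40,250:310],None,fx=6,fy=6,interpolation=cv2.INTER_CUBIC);c2=cv2.resize(im[320:360,250:310],None,fx=6,fy=6,interpolation=cv2.INTER_CUBIC)
cv2.imwrite('pics/w11c.png',np.vstack([c,c2])[:,:,::-1])
E
```

```text
40 251 289 [0.4277 0.2684 0.024 ] [0.4584 0.2678 0.024 ]
100 267 292 [0.4388 0.2238 0.024 ] [0.4605 0.2234 0.024 ]
160 268 291 [0.438  0.1739 0.024 ] [0.4593 0.1734 0.024 ]
220 270 290 [0.4381 0.1176 0.024 ] [0.4579 0.1171 0.024 ]
280 271 290 [0.4373 0.054  0.024 ] [0.4572 0.0535 0.024 ]
320 272 289 [0.437 0.007 0.024] [0.4557 0.0066 0.024 ]
ends [0.4493 0.2824 0.024 ] [ 0.4471 -0.0119  0.024 ]
```

View pics/w11c.png

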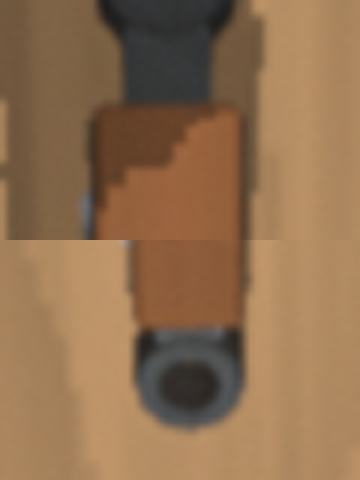

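```bash
python3 - <<'E'
from plan import *
Rr=RY([0,0,-1],[1,-.0155,0])
goal([.4482,.1355,.05],Rr);goal([.4482,.1355,.006],Rr)
E
```

```text
xyz cm [ 0.49 11.38  0.04] len 11.4 twist [-0.004 -0.004 -0.007] deg 0.5
xyz cm [ 0.53 15.78  0.02] len 15.8 twist [-0.004 -0.004 -0.007] deg 0.5
```

```bash
python3 -m jog '{"xyz":[[0.2,4,0],[0.4,8,0],[0.5,11.4,0.03],[0.52,14,0.03],[0.53,15.3,0.02],[0.53,15.8,0.02],[0.53,15.8,0.02],[0.53,15.8,0.02]],"twist":[[-0.004,-0.004,-0.007],[-0.004,-0.004,-0.007],[-0.004,-0.004,-0.007],[-0.004,-0.004,-0.007],[-0.004,-0.004,-0.007],[-0.004,-0.004,-0.007],[-0.004,-0.004,-0.007],[-0.004,-0.004,-0.007]],"gripper":[5.5,5,4.5,4.5,4.5,4.5,4.5,4.5]}'; python3 - <<'E'
from plan import *
o=log(); snap('wrist','w12')
E
```

```text
time: 16.1
ee_pos: [0.4503, 0.1346, 0.0075]
ee_rot: [-1.2, 1.216, -1.222]
contact_force: [0.5, 0.2, -0.7]
gripper_width: 0.526
t 16.1 q [ 0.1448  0.5166  2.0024 -0.0031  0.6185  0.1609] p [0.4503 0.1346 0.0075] F [ 0.5189  0.1718 -0.7164] w 0.526
```

View pics/w12.png

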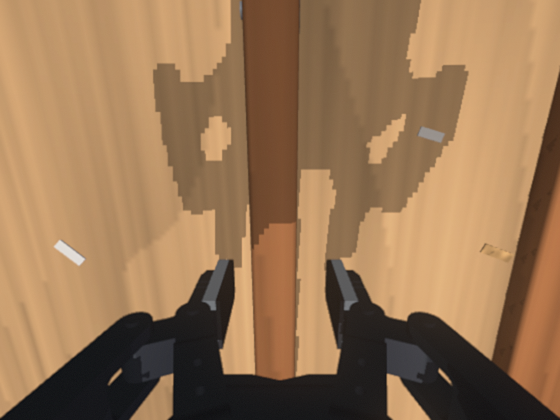

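```bash
python3 -m jog '{"xyz":[[0,0,-0.2],[0,0.1,-0.2],[0,0.1,-0.2],[0,0.1,-0.2],[0,0.1,-0.2],[0,0.1,-0.2],[0,0.1,-0.2]],"twist":[[0,0,0],[0,0,0],[0,0,0],[0,0,0],[0,0,0],[0,0,0],[0,0,0]],"gripper":[4.5,3.5,2.5,1.5,1,1,1]}' 70; python3 - <<'E'
from plan import *
o=log(); goal([.448,.1355,.157],pose()[1])
E
```

```text
time: 16.85
ee_pos: [0.4482, 0.1344, 0.0066]
ee_rot: [-1.201, 1.214, -1.222]
contact_force: [-0.7, 0.9, 7.3]
gripper_width: 0.216
t 16.85 q [ 0.1454  0.5167  2.0075 -0.0039  0.6132  0.1612] p [0.4482 0.1344 0.0066] F [-0.7382  0.8994  7.2568] w 0.216
xyz cm [ -0.08 -15.04   0.04] len 15.0 twist [0. 0. 0.] deg 0.0
```

```bash
python3 -m jog '{"xyz":[[0,-2,0],[0,-5,0],[0,-9,0],[0,-13,0],[0,-15,0],[0,-15,0]],"twist":[[0,0,0],[0,0,0],[0,0,0],[0,0,0],[0,0,0],[0,0,0]],"gripper":[1,1,1,1,1,1]}' 90; python3 - <<'E'
from plan import *
o=log(); snap('wrist','w13');snap('side','s13')
P,Rc=pose(o)
goal([.5805,.0643,.16],RY([0,0,-1],[1,.007,0]))
E
```

```text
time: 17.45
ee_pos: [0.4497, 0.1351, 0.1589]
ee_rot: [-1.196, 1.211, -1.224]
contact_force: [1.7, -0.0, -1.7]
gripper_width: 0.208
t 17.45 q [ 0.1462  0.2547  1.879  -0.0026  0.9978  0.1604] p [0.4497 0.1351 0.1589] F [ 1.658  -0.0018 -1.6946] w 0.208
xyz cm [ 6.86 -0.35 13.43] len 15.1 twist [-0.004 -0.02   0.002] deg 1.2
```

View pics/w13.png

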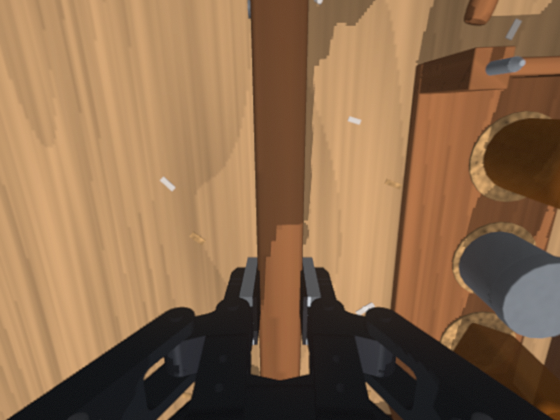

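View pics/s13.png

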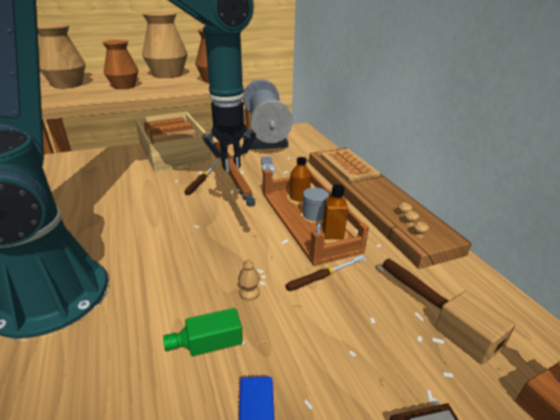

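```bash
python3 -m jog '{"xyz":[[0.8,0,1.5],[2.2,-0.1,4.3],[4,-0.2,7.8],[5.8,-0.3,11.3],[6.7,-0.35,13],[6.86,-0.35,13.43],[6.86,-0.35,13.43],[6.86,-0.35,13.43]],"twist":[[-0.004,-0.005,0.002],[-0.004,-0.01,0.002],[-0.004,-0.02,0.002],[-0.004,-0.02,0.002],[-0.004,-0.02,0.002],[-0.004,-0.02,0.002],[-0.004,-0.02,0.002],[-0.004,-0.02,0.002]],"gripper":[1,1,1,1,1,1,1,1]}'; python3 - <<'E'
from plan import *
o=log(); snap('wrist','w14');snap('side','s14');o,ci,im,d=snap('top','t14')
c=cv2.resize(im[140:250,165:330],None,fx=4.8,fy=4.8,interpolation=cv2.INTER_CUBIC);cv2.imwrite('pics/t14c.png',c[:,:,::-1])
E
```

```text
time: 18.35
ee_pos: [0.5787, 0.0648, 0.1587]
ee_rot: [-1.215, 1.207, -1.201]
contact_force: [-0.3, -0.2, -1.7]
gripper_width: 0.212
t 18.35 q [-0.0074  0.4095  1.6292  0.0007  1.1069 -0.0151] p [0.5787 0.0648 0.1587] F [-0.3166 -0.2403 -1.6706] w 0.212
```

View pics/t14c.png

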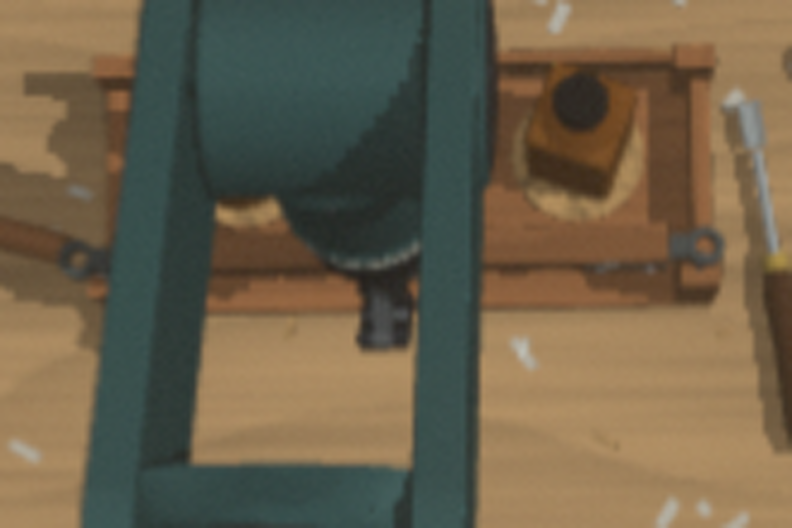

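View pics/w14.png

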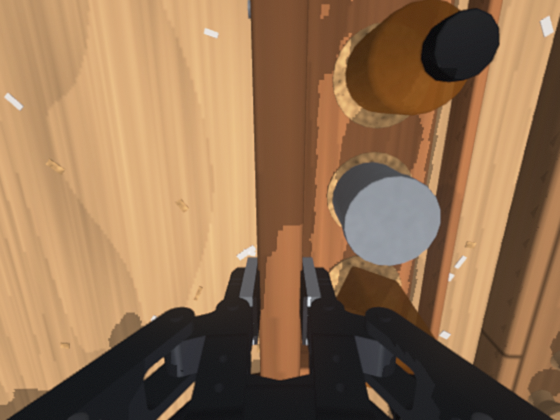

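View pics/s14.png

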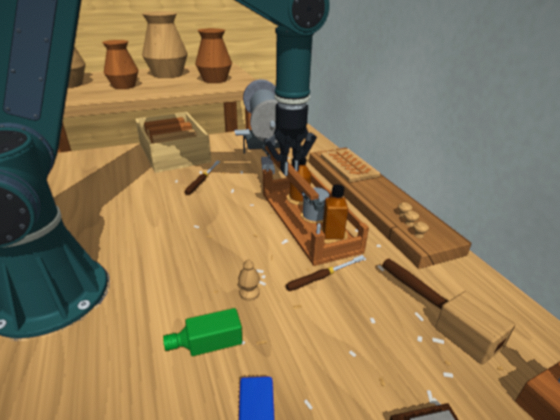

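```bash
python3 - <<'E'
from plan import *
o,ci,im,d=load('t14')
T=lambda u,v:(165+u/4.8-.4,140+v/4.8-.4)
kl=onz(ci,*T(82,260),.166); kr=onz(ci,*T(702,247),.166)
print(kl,kr,np.linalg.norm(kl-kr),'mid',(kl+kr)/2, 'slope',(kl-kr)[0]/(kl-kr)[1],'depth',dep(ci,d,*T(690,240)))
P,Rc=pose(o);print(P,Rc)
a=cv2.resize(im[180:210,165:200],None,fx=10,fy=10,interpolation=cv2.INTER_CUBIC);b=cv2.resize(im[175:205,295:330],None,fx=10,fy=10,interpolation=cv2.INTER_CUBIC)
cv2.imwrite('pics/t14d.png',np.hstack([a,b])[:,:,::-1])
o,ci,im,d=load('top0')
a=cv2.resize(im[180:210,170:205],None,fx=10,fy=10,interpolation=cv2.INTER_CUBIC);b=cv2.resize(im[178:208,293:328],None,fx=10,fy=10,interpolation=cv2.INTER_CUBIC)
cv2.imwrite('pics/t0d.png',np.hstack([a,b])[:,:,::-1])
E
```

```text
[0.5762 0.2328 0.166 ] [ 0.5791 -0.098   0.166 ] 0.33082595556053557 mid [0.5777 0.0674 0.166 ] slope -0.008755383291265214 depth [ 0.5835 -0.0919  0.1628]
[0.5791 0.065  0.1595] [[ 0.0079 -0.0024  1.    ]
 [-1.      0.0005  0.0079]
 [-0.0005 -1.     -0.0023]]
```

View pics/t14d.png

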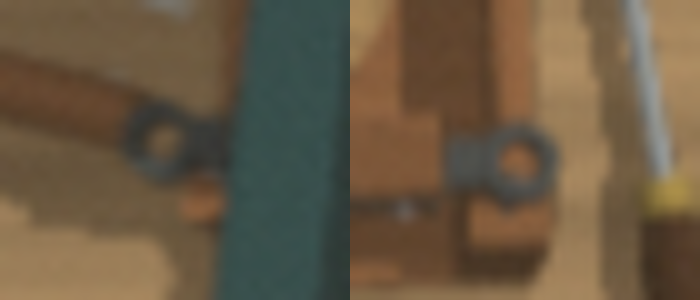

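View pics/t0d.png

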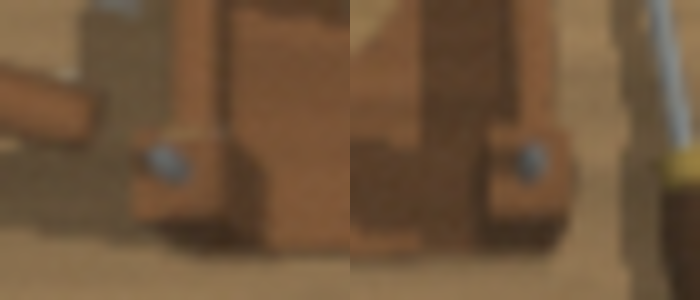

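```bash
python3 - <<'E'
from plan import *
ci=load('top0')[1]
for n,uv,z in(('pinL',(186.3,195.7),.1),('pinLtip',(185.0,194.6),.113),('pinLfoot',(187.7,197.3),.088),('pinR',(310.8,193.7),.1),('pinRtip',(310.9,192.4),.113),('pinRfoot',(310.7,195),.088)): print(n,onz(ci,*uv,z))
a=onz(ci,181.05,193.55,.166);b=onz(ci,311.3,190.7,.166);print(a,b,np.linalg.norm(a-b),(a+b)/2)
for z in (.16,.172): print(z,(onz(ci,181.05,193.55,z)+onz(ci,311.3,190.7,z))/2)
E
```

```text
pinL [0.5819 0.2344 0.1   ]
pinLtip [0.5828 0.2353 0.113 ]
pinLfoot [0.5794 0.233  0.088 ]
pinR [ 0.5832 -0.1018  0.1   ]
pinRtip [ 0.5846 -0.1013  0.113 ]
pinRfoot [ 0.5816 -0.1022  0.088 ]
[0.5768 0.2345 0.166 ] [ 0.58   -0.0992  0.166 ] 0.33364184235272915 [0.5784 0.0676 0.166 ]
0.16 [0.5794 0.0681 0.16  ]
0.172 [0.5774 0.0672 0.172 ]
```

```bash
python3 - <<'E'
from plan import *
for _ in range(3): 
    o=observe(); print(o['ee_pos'],o['time'])
Rt=RY([0,0,-1],[1,.0055,0]); goal([.583,.0638,.125],Rt)
E
```

```text
[0.5795 0.065  0.1598] 18.5
[0.5795 0.065  0.1598] 18.5
[0.5795 0.065  0.1598] 18.5
xyz cm [0.13 3.48 0.36] len 3.5 twist [ 0.002  0.002 -0.001] deg 0.2
```

```bash
python3 -m jog '{"xyz":[[0.1,0.5,0.2],[0.12,1.5,0.38],[0.12,2.5,0.38],[0.12,3.2,0.38],[0.12,3.45,0.38],[0.12,3.45,0.38],[0.12,3.45,0.38],[0.12,3.45,0.38]],"twist":[[0,0.002,0],[0,0.002,0],[0,0.002,0],[0,0.002,0],[0,0.002,0],[0,0.002,0],[0,0.002,0],[0,0.002,0]],"gripper":[1,1,1,1,1,1,1,1]}'; python3 - <<'E'
from plan import *
o=log(); snap('side','s15');o,ci,im,d=snap('top','t15')
a=cv2.resize(im[180:210,165:200],None,fx=10,fy=10,interpolation=cv2.INTER_CUBIC);b=cv2.resize(im[175:205,295:330],None,fx=10,fy=10,interpolation=cv2.INTER_CUBIC)
cv2.imwrite('pics/t15d.png',np.hstack([a,b])[:,:,::-1])
o,ci,im,d=load('s15')
for p in([.5825,-.1018,.1],[.582,.2344,.1]): print(proj(ci,p))
a=cv2.resize(im[205:265,290:370],None,fx=9,fy=9,interpolation=cv2.INTER_CUBIC)
cv2.imwrite('pics/s15c.png',a[:,:,::-1])
E
```

```text
time: 19.3
ee_pos: [0.585, 0.0632, 0.1261]
ee_rot: [-1.211, 1.205, -1.205]
contact_force: [-0.1, -0.6, -1.3]
gripper_width: 0.211
t 19.3 q [-0.01    0.4535  1.6505  0.0004  1.0369 -0.0154] p [0.585  0.0632 0.1261] F [-0.1057 -0.6376 -1.2746] w 0.211
(np.float64(318.57312485815527), np.float64(228.55816798136965))
(np.float64(268.0562979283633), np.float64(166.7948035182438))
```

View pics/t15d.png

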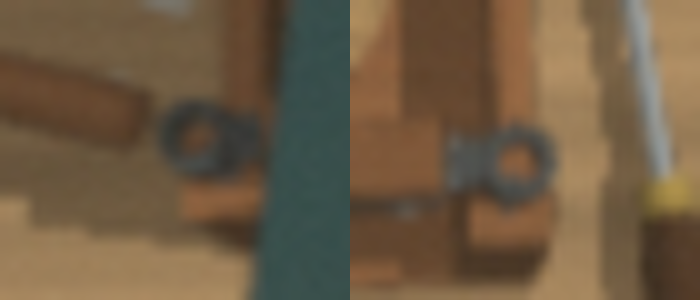

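View pics/s15c.png

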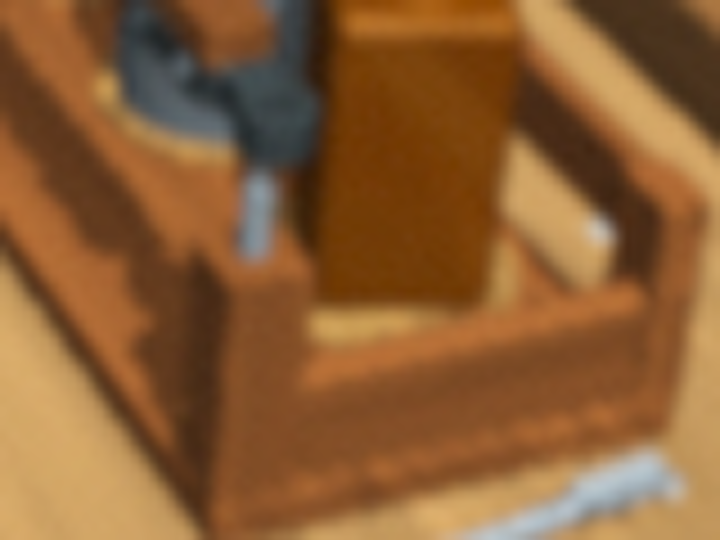

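```bash
python3 - <<'E'
from plan import *
ci=load('t15')[1]
a=onz(ci,184.3,193.3,.1334);b=onz(ci,311.3,190.5,.1334);print(a,b,np.linalg.norm(a-b),(a+b)/2)
print(observe()['ee_pos'],pose()[1])
cs=load('s15')[1]
# side: knuckle lower mouth predicted if at pin xy, z=.1195 ; and displaced 
for p in([.5825,-.1018,.1195],[.5825,-.1018,.1265],[.5825,-.1018,.113],[.5825,-.1018,.088],[.5855,-.1018,.1265],[.5825,-.0988,.1265]):
    u,v=proj(cs,p); print(p,(u-290+.5)*9,(v-205+.5)*9)
E
```

```text
[0.5829 0.2329 0.1334] [ 0.5862 -0.1012  0.1334] 0.33414496690524487 [0.5845 0.0659 0.1334]
[0.585  0.0632 0.1261] [[ 0.0051  0.0007  1.    ]
 [-1.      0.0004  0.0051]
 [-0.0004 -1.      0.0007]]
[0.5825, -0.1018, 0.1195] 267.2413833970119 152.28762689631938
[0.5825, -0.1018, 0.1265] 269.27940670497014 128.8411084766122
[0.5825, -0.1018, 0.113] 265.3650423154817 173.87459346158835
[0.5825, -0.1018, 0.088] 258.2894482851772 255.28258045637415
[0.5855, -0.1018, 0.1265] 280.18106388444306 126.56381773692885
[0.5825, -0.0988, 0.1265] 263.9302339275865 122.54067538270417
```

```bash
python3 -m jog '{"xyz":[[0,0,-0.2],[0,0,-0.2],[0,0,-0.2],[0,0.3,-0.2],[0,0.6,-0.2],[0,0.9,-0.2],[0,1.0,-0.2],[0,1.0,-0.2]],"twist":[[0,0.005,0],[0,0.005,0],[0,0.005,0],[0,0.005,0],[0,0.005,0],[0,0.005,0],[0,0.005,0],[0,0.005,0]],"gripper":[1,1,1,1,1,1,1,1]}'; python3 - <<'E'
from plan import *
o=log(); print('torque',o['torque']); snap('side','s16');o,ci,im,d=snap('top','t16')
a=cv2.resize(im[180:210,165:200],None,fx=10,fy=10,interpolation=cv2.INTER_CUBIC);b=cv2.resize(im[175:205,295:330],None,fx=10,fy=10,interpolation=cv2.INTER_CUBIC)
cv2.imwrite('pics/t16d.png',np.hstack([a,b])[:,:,::-1])
o,ci,im,d=load('s16')
a=cv2.resize(im[205:265,290:370],None,fx=9,fy=9,interpolation=cv2.INTER_CUBIC)
cv2.imwrite('pics/s16c.png',a[:,:,::-1])
E
```

```text
time: 20.2
ee_pos: [0.5824, 0.0632, 0.1153]
ee_rot: [-1.21, 1.21, -1.208]
contact_force: [-0.5, 0.0, -1.2]
gripper_width: 0.208
t 20.2 q [-0.0101  0.4644  1.6646  0.0004  1.0134 -0.0104] p [0.5824 0.0632 0.1153] F [-0.5452  0.0011 -1.1656] w 0.208
torque [-0.0494 -0.0227  0.0205]
```

View pics/t16d.png

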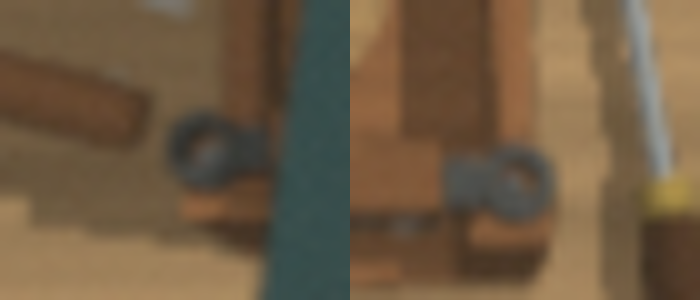

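View pics/s16c.png

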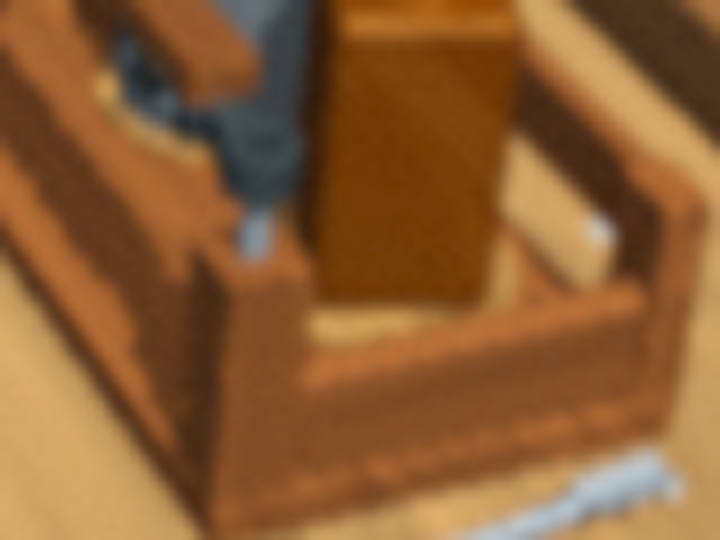

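```bash
python3 -m jog '{"xyz":[[0,0.2,0],[0,0.4,0],[0,0.6,0],[0,0.6,0]],"twist":[[0,0,0],[0,0,0],[0,0,0],[0,0,0]],"gripper":[1,1,1,1]}'; python3 - <<'E'
from plan import *
o=log(); print('torque',o['torque'])
E
```

```text
time: 20.7
ee_pos: [0.5823, 0.0632, 0.1093]
ee_rot: [-1.21, 1.21, -1.208]
contact_force: [-1.1, 0.1, -1.1]
gripper_width: 0.207
t 20.7 q [-0.0101  0.472   1.6699  0.0005  1.0005 -0.0104] p [0.5823 0.0632 0.1093] F [-1.0575  0.1394 -1.1387] w 0.207
torque [0.0059 0.0426 0.0024]
```

```bash
python3 -m jog '{"xyz":[[0,0.3,0],[0,0.6,0],[0,0.9,0],[0,1.1,0],[0,1.1,0]],"twist":[[0,0,0],[0,0,0],[0,0,0],[0,0,0],[0,0,0]],"gripper":[1,1,1,1,1]}'; python3 - <<'E'
from plan import *
o=log(); print('torque',o['torque']); snap('side','s17')
o,ci,im,d=load('s17')
a=cv2.resize(im[205:265,290:370],None,fx=5,fy=5,interpolation=cv2.INTER_CUBIC)
b=cv2.resize(im[140:200,240:320],None,fx=5,fy=5,interpolation=cv2.INTER_CUBIC)
cv2.imwrite('pics/s17c.png',np.hstack([a,b])[:,:,::-1])
E
```

```text
time: 21.2
ee_pos: [0.5824, 0.0632, 0.0983]
ee_rot: [-1.21, 1.21, -1.208]
contact_force: [1.1, -0.3, -1.5]
gripper_width: 0.211
t 21.2 q [-0.0101  0.4863  1.6789  0.0005  0.9773 -0.0104] p [0.5824 0.0632 0.0983] F [ 1.1324 -0.2929 -1.5061] w 0.211
torque [ 0.0037  0.0323 -0.0179]
```

View pics/s17c.png

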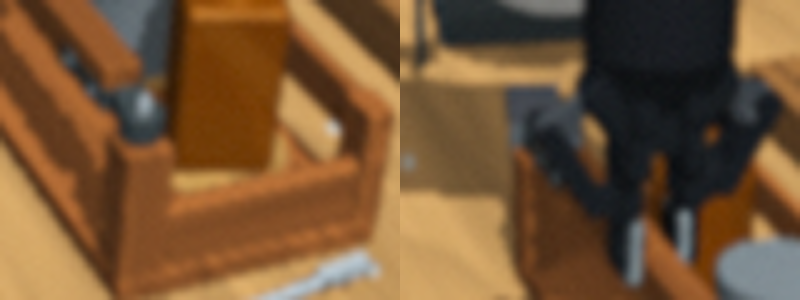

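```bash
python3 -m jog '{"xyz":[[0,0.2,0],[0,0.3,0],[0,0.4,0],[0,0.4,0]],"twist":[[0,0,0],[0,0,0],[0,0,0],[0,0,0]],"gripper":[1,1,1,1]}'; python3 - <<'E'
from plan import *
o=log(); print('torque',o['torque'])
E
```

```text
time: 21.65
ee_pos: [0.5827, 0.0632, 0.0948]
ee_rot: [-1.209, 1.209, -1.209]
contact_force: [0.2, -0.6, -1.0]
gripper_width: 0.209
t 21.65 q [-0.01    0.491   1.6816  0.0004  0.969  -0.0104] p [0.5827 0.0632 0.0948] F [ 0.2319 -0.5589 -0.9765] w 0.209
torque [-0.0476  0.0252 -0.0452]
```

```bash
python3 -m jog '{"xyz":[[0,0.1,0],[0,0.2,0],[0,0.2,0]],"twist":[[0,0,0],[0,0,0],[0,0,0]],"gripper":[1,1,1]}'; python3 - <<'E'
from plan import *
o=log(); print('torque',o['torque'])
E
```

```text
time: 21.95
ee_pos: [0.5827, 0.0632, 0.0947]
ee_rot: [-1.209, 1.209, -1.209]
contact_force: [-5.2, -0.8, 14.9]
gripper_width: 0.211
t 21.95 q [-0.01    0.4909  1.6821  0.0003  0.968  -0.0104] p [0.5827 0.0632 0.0947] F [-5.2222 -0.8143 14.891 ] w 0.211
torque [-0.0791  0.8792  0.0269]
```

```bash
python3 -m jog '{"xyz":[[0,-0.15,0],[0,-0.15,0],[0,-0.15,0],[0,-0.15,0],[0,-0.15,0],[0,-1.5,0],[0,-4,0],[0,-8,0],[0,-12,0],[0,-16,0],[0,-20,0],[0,-20,0]],"twist":[[0,0,0],[0,0,0],[0,0,0],[0,0,0],[0,0,0],[0,0,0],[0,0,0],[0,0,0],[0,0,0],[0,0,0],[0,0,0],[0,0,0]],"gripper":[1,2.5,3.5,4,4,4,4,4,4,4,4,4]}'; python3 - <<'E'
from plan import *
o=log(); snap('wrist','w18'); snap('side','s18');o,ci,im,d=snap('top','t18')
o,ci,im,d=load('s18')
a=cv2.resize(im[205:265,290:370],None,fx=5,fy=5,interpolation=cv2.INTER_CUBIC)
b=cv2.resize(im[140:200,240:320],None,fx=5,fy=5,interpolation=cv2.INTER_CUBIC)
cv2.imwrite('pics/s18c.png',np.hstack([a,b])[:,:,::-1])
E
```

```text
time: 23.15
ee_pos: [0.5863, 0.0632, 0.3003]
ee_rot: [-1.2, 1.2, -1.215]
contact_force: [0.8, 0.3, -0.2]
gripper_width: 0.464
t 23.15 q [-0.0101  0.2836  1.448   0.0004  1.3975 -0.0104] p [0.5863 0.0632 0.3003] F [ 0.7527  0.2827 -0.1867] w 0.464
```

View pics/s18c.png

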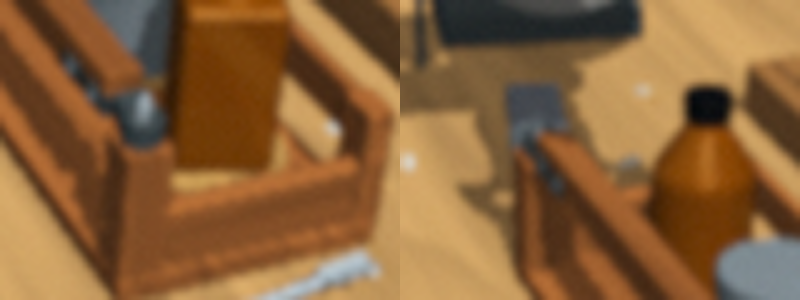

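View pics/w18.png

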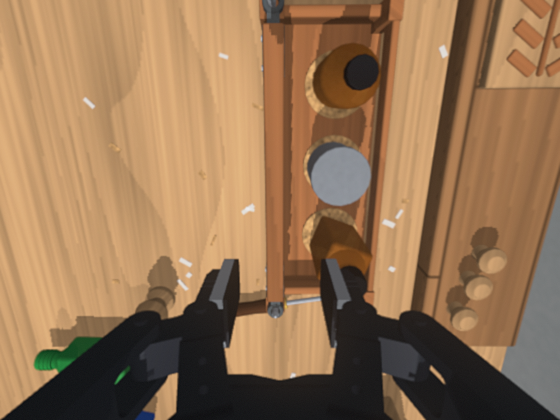

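View pics/s18.png

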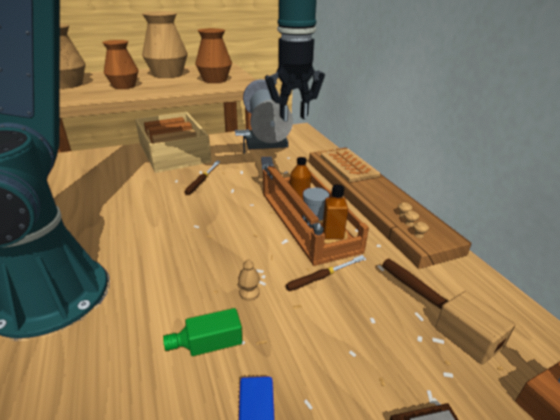

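```bash
python3 - <<'E'
from plan import *
o,ci,im,d=load('w18')
for uv in((275,35),(275,100),(276,160),(277,220),(278,285)): print('rail',uv,dep(ci,d,*uv))
a=cv2.resize(im[0:40,245:305],None,fx=6,fy=6,interpolation=cv2.INTER_CUBIC);b=cv2.resize(im[285:325,245:305],None,fx=6,fy=6,interpolation=cv2.INTER_CUBIC)
cv2.imwrite('pics/w18c.png',np.hstack([a,b])[:,:,::-1])
o,ci,im,d=load('t18')
cv2.imwrite('pics/t18c.png',cv2.resize(im[140:250,165:330],None,fx=4.8,fy=4.8,interpolation=cv2.INTER_CUBIC)[:,:,::-1])
E
```

```text
rail (275, 35) [0.5843 0.2028 0.111 ]
rail (275, 100) [0.5841 0.1466 0.1133]
rail (276, 160) [0.5848 0.0885 0.1139]
rail (277, 220) [0.5857 0.0221 0.1122]
rail (278, 285) [ 0.5866 -0.0596  0.1121]
```

View pics/w18c.png

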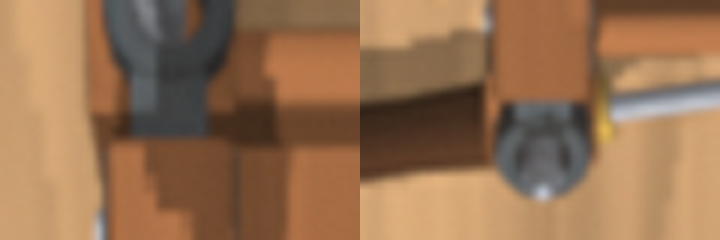

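View pics/t18c.png

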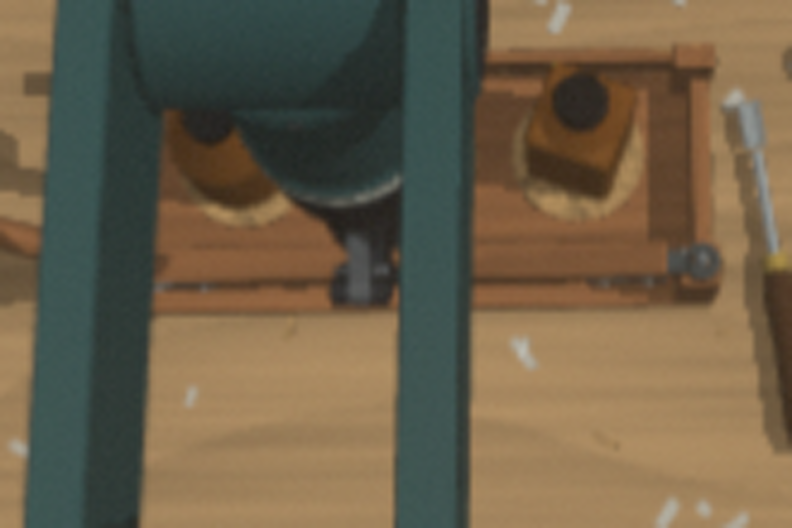

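```bash
python3 -c "
from station import hand_in; print(hand_in())"
```

```text
the job is handed in; nothing more can be done
None
```

The bottle is standing upright on the empty cork pad, the rail is hung on both pins, and I handed the job in at about 23 s of the 61 s allowed.

- **Bottle:** I gripped the brown bottle on its flat sides, lifted it and swung it upright. I lowered it until it touched the pad with about 6 N, then let go. It is turned about 20° to the rack, and later views show it still standing there.
- **Rail:** I gripped it at mid-length and lined up its knuckles with the pins in the top and side views. It then slid down without resistance until it bottomed out at the height I expected.
- **Last checks:**
  - The rail's top reads 111 to 114 mm above the bench along its length; fully seated should be 112 mm.
  - Both pins show through their knuckles. The +y knuckle is partly cut off in the last close view, so that end is confirmed mainly by the height reading.
  - The gripper is 20 cm clear of the rail.
- **Disagreements:** Measured positions differed by 1 to 3 mm between cameras. I corrected for that before lowering the bottle and the rail. The fingers pressed on the bench with about 7 to 8 N in both pick-ups.
- **Other objects:** I saw no sign that any of them moved, but I only looked and did not measure them again.

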